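# Clear the bolt stand and refill it

### The job

Someone left a knob carton lying across the mouth of the upright oak stand. First put it squarely on top of the pile of two like cartons, long side over long side; then take the three brass bolt rods from the sloping rack and drop each end-down to the bottom of its own cell of the stand: the thickest rod in the widest cell, the middle one in the middle cell, the thinnest in the narrowest. Do not shift the pile, the rim lock, the glass knob or the thumb turn, and do not knock the demonstration door.

Things in the scene. Friction and masses are not known exactly. Their poses are not given: they have to be found in the camera images.
- rack: fixed dark wooden rack, base 120 mm (x) by 200 mm (y), origin under the base's centre, z up. Three parallel black-lined V grooves, 95 mm long, 76 mm apart along y (at y = -76, 0, 76 mm), lean 35 degrees from vertical: a rod in a groove points up along (-0.574, 0, 0.819) in the rack's frame. The grooves' upper ends are 102 mm above the shelf; highest wood 105 mm
- rod_thick: loose brass bolt rod, a plain cylinder 18 mm in diameter and 166 mm long; origin at its middle, z along its length, up towards the end that is uppermost at the start. At the start its foot stands on the rack's ledge and its upper 71 mm are free above the groove; which groove it is in varies
- rod_medium: loose brass bolt rod, a plain cylinder 14 mm in diameter and 158 mm long; origin at its middle, z along its length, up towards the end that is uppermost at the start. At the start its foot stands on the rack's ledge and its upper 63 mm are free above the groove; which groove it is in varies
- rod_thin: loose brass bolt rod, a plain cylinder 10 mm in diameter and 150 mm long; origin at its middle, z along its length, up towards the end that is uppermost at the start. At the start its foot stands on the rack's ledge and its upper 55 mm are free above the groove; which groove it is in varies
- stand: fixed oak stand, an upright narrow box 104 mm (x) by 40 mm (y) by 106 mm high, origin under its centre, z up; open-topped, 5 mm walls, three cells in a row along x divided by full-height walls
- cell_wide (a point): centre of the inner floor of the stand's widest cell (34 mm along x by 30 mm along y inside, 100 mm deep to the open top), axes as the stand's; 30 mm to -x of the stand's centre
- cell_medium (a point): centre of the inner floor of the stand's middle cell (28 mm along x by 30 mm along y inside, 100 mm deep to the open top), axes as the stand's; 6 mm to +x of the stand's centre
- cell_narrow (a point): centre of the inner floor of the stand's narrowest cell (22 mm along x by 30 mm along y inside, 100 mm deep to the open top), axes as the stand's; 36 mm to +x of the stand's centre
- carton_loose: closed cardboard carton 80 mm (x) by 60 mm (y) by 45 mm high, 0.2 to 0.4 kg; origin at the centre of its underside, z up. At the start it lies on top of the stand, over the cells
- carton_middle: closed cardboard carton 80 mm (x) by 60 mm (y) by 45 mm high, 0.2 to 0.4 kg; origin at the centre of its underside, z up. The upper one of the pile of two
- carton_bottom: closed cardboard carton 80 mm (x) by 60 mm (y) by 45 mm high, 0.2 to 0.4 kg; origin at the centre of its underside, z up. The lower one of the pile, on the shelf
- demo_door: bystander, fixed: white demonstration door edge 100 mm (x) by 40 mm (y), 240 mm high, on a 110 by 120 mm foot, brass knobs of 50 mm reaching 75 mm to either side in y at 130 mm height, 12 mm to +x; origin under its centre
- rim_lock: bystander, loose: cast iron rim lock lying flat, 90 (x) by 130 (y) by 26 mm high, with a latch 11 mm past its +y end; origin at the centre of its underside
- glass_knob: bystander, loose: glass door knob 58 mm across, 54 mm high; origin at the centre of its underside
- thumb_turn: bystander, loose: black thumb turn, 48 mm rose, 35 mm high; origin at the centre of its underside
Things that resemble listed ones, but are neither listed nor needed, are in the scene too. Leave any blue or green look-alike of the carton_loose alone. Leave any purple look-alike of the rod_thick alone.

How it is judged:
By the outcome, as a careful person would: the job done as asked, in the order asked, and still so for the second after the job is handed in, with the robot touching nothing.
It also fails if it takes over 72 s, if anything falls off the work surface, if the arm or the gripper's body presses on something with over 40 N, if the wrist force passes 120 N, or if a joint passes its speed limit or range.

### The arm

A 6-joint arm with a two-finger parallel gripper is mounted at the origin on the work surface. World frame = base frame: x ahead of the robot, y to its left, z up, the work surface at z = 0. Lengths are in m, angles in rad, forces in N, time in s.
With the tool pointing down it reaches from about 0.25 to 0.725 m from the base axis. Payload 4 kg.
Tool frame: the origin (TCP) lies midway between the tips of the shut fingers; the grasp point (between the pads) lies 19 mm behind it (bot.grip_depth is the distance from the TCP to the grasp point, in m); z points along the fingers, y is the line along which they close (so a half turn about z gives the same grasp; the last joint's range is limited). The gripper opens to 85 mm and grips with 20 to 120 N. Pads are 22 mm wide; open, the fingers measure 114 mm over their backs; the gripper's body (76 mm by 85 mm) begins 54 mm behind the grasp point. The pads swing forward as they close: fully open they stand 13 mm farther back than shut.
Start: joints at [1.222, 0.241, 0.005, 1.335, 0, 1.571], TCP at [0.171, 0.47, 0.231] pointing down, gripper open.
Joint ranges: [-2.72, 2.72], [-1.05, 1.87], [-1.09, 1.28], [-1.99, 2.15], [-1.42, 1.44], [-3.14, 3.14]. Speed limits (rad/s): [2.79, 2.79, 3.14, 3.14, 3.14, 3.14].

### API

Orientations are given as a unit quaternion [x, y, z, w].
In Python, from workcell import bot gives the robot as it stands.
- The arm moves only by the shell command python3 -m creep 'ROWS'. ROWS is JSON, one flat list of numbers, 5 for each row, row after row: the shift along the world's x, y, z in m, then the turn about the world's z in rad, then the finger opening in m, from 0 to 0.0854. In form: [x, y, z, twist, claw, x, y, z, twist, claw, ...]. A call has 1 to 10 rows; each row is the pose to reach, as a shift and turn from the pose commanded when the call began; what a row does not reach only later rows make up. A row lasts 1/12 s, in which the tool goes at most 41.7 mm and 7.16 degrees, less where a joint would pass 70% of its speed; a pose out of reach is approached as far as the arm can. A call with a gripper value outside its range is refused whole. The fingers move at their own pace and stop on an object; the grip force is fixed at half the most. Time passes only in rows, so rows that repeat a pose let the fingers close. It gives the time, the measured TCP pose, the force, the opening and the grip force at its end, in the units of the state.
- bot.get_obs(): the state, without advancing time (a new reading comes with each control period).
- bot.camera(name): name is "scene" or "top" or "wrist"; returns a dict with "pixels" (384x512x3 uint8, red, green, blue), "camera_matrix" (3x3 intrinsics, pixels), "extrinsics" (4x4, takes a point from world to camera coordinates); the wrist camera has in their place "T_tool_cam" (4x4, takes a point from camera to tool coordinates, whose origin is the TCP and whose axes are the flange's). Camera axes: x right, y down, z forward; pixel columns grow to the right and rows downward; lengths in m; the calibration is good to about 2 mm. The wrist camera is an equidistant fisheye: a pixel r from the principal point sees the ray r / f radians off the axis. A picture is of the moment at which its call begins: read the wrist's pose just before it. There is no depth.
- bot.job_done(): hands the job in; it is judged then, once.
Trained networks look in the newest picture that a camera, given by its name, has taken for a name from the list of things; names that differ only in an ending like _2 or _b are one class to them, and where a whole thing is asked for, a point or a joint stands for the part that bears it (a point fixed in the world has none). Each returns a list of dicts, best first, with "score" (0 to 1); they miss things now and then, are a little off and sometimes report something else, mostly with a low value. They report only what shows in the picture. A call takes as long as a camera call. They do not tell look-alikes from the thing itself.
- bot.look_for(camera, thing): "centre" ([column, row] as shares, 0 to 1, of the picture: columns of its width, rows of its height, amid what is visible of it).
- bot.place_of(camera, thing): "centre" ([column, row] as shares, 0 to 1, of the picture: columns of its width, rows of its height: a listed point, or the origin of a listed thing).
The state is a dict: "clock": time; "joint_pos": joint angles; "joint_vel": joint speeds; "tau": joint torques, N m; "eef_pos": TCP position; "tool_rot": TCP orientation; "ft_force": force on the tool from outside, world axes, zero at the start; "ft_torque": the same for the moment, N m; "grip_width": finger opening in m; "grasp_force": force on a finger pad.
Only numpy, scipy, OpenCV 4.12 (cv2) and the standard library are available. Lean on these libraries where they do the work, as an engineer would, in place of code of your own. Each camera call takes 0.05 s, during which the arm holds its last target. There are 200 camera calls.

## Working session

There is one attempt and no reset: what is moved stays moved. The work goes in short steps, Python scripts to look and compute and a shell command to move; the robot and the scene stay as the last step left them, time stands still between calls to the robot, and variables do not carry over. Pictures are saved under pics/ and viewed, at most 10 in all, crops included, and the job is handed in when it is done.

```bash
ls; mkdir -p pics; cat > h.py <<'E'
import numpy as np, cv2
from workcell import bot
def snap(n):
    c=bot.camera(n); return c
def save(c,f): cv2.imwrite('pics/'+f,c['pixels'][:,:,::-1])
def ray(c,px):
    K=np.array(c['camera_matrix']);E=np.array(c['extrinsics']);R,t=E[:3,:3],E[:3,3]
    d=R.T@np.linalg.solve(K,[px[0],px[1],1.]);return -R.T@t,d/np.linalg.norm(d)
def proj(c,p):
    K=np.array(c['camera_matrix']);E=np.array(c['extrinsics']);q=K@(E[:3,:3]@np.array(p)+E[:3,3]);return q[:2]/q[2]
def atz(c,px,z):
    o,d=ray(c,px);return o+d*(z-o[2])/d[2]
def tri(rs):
    A=np.zeros((3,3));b=np.zeros(3)
    for o,d in rs:
        M=np.eye(3)-np.outer(d,d);A+=M;b+=M@o
    p=np.linalg.solve(A,b);return p,[np.linalg.norm((np.eye(3)-np.outer(d,d))@(p-o)) for o,d in rs]
E
cat > a.py <<'E'
from h import *
C={n:snap(n) for n in ('scene','top')}
for n in C: save(C[n],n+'1.png')
for th in ['rack','rod_thick','rod_medium','rod_thin','stand','cell_wide','cell_medium','cell_narrow','carton_loose','carton_middle','carton_bottom','demo_door','rim_lock','glass_knob','thumb_turn']:
    for n in C:
        print(th,n,[(round(r['score'],2),int(r['centre'][0]*512),int(r['centre'][1]*384)) for r in bot.place_of(n,th)][:5])
for n in C: print(n,ray(C[n],(256,192)))
o=bot.get_obs();print(o['clock'],o['eef_pos'],o['tool_rot'])
E
python3 a.py
```

```text
pics
rack scene [(0.94, 321, 265), (0.55, 165, 234)]
rack top [(0.69, 175, 192)]
rod_thick scene [(0.71, 327, 232), (0.68, 188, 174), (0.57, 416, 254)]
rod_thick top [(0.77, 167, 197), (0.63, 110, 263), (0.42, 364, 196)]
rod_medium scene [(0.63, 302, 225)]
rod_medium top [(0.75, 197, 192)]
rod_thin scene [(0.81, 356, 247)]
rod_thin top [(0.64, 143, 202)]
stand scene [(0.73, 328, 233), (0.55, 259, 213)]
stand top [(0.43, 266, 211)]
cell_wide scene [(0.76, 260, 207), (0.3, 273, 169)]
cell_wide top [(0.44, 267, 217)]
cell_medium scene [(0.76, 256, 214)]
cell_medium top []
cell_narrow scene [(0.78, 246, 220), (0.61, 255, 186)]
cell_narrow top [(0.34, 267, 201)]
carton_loose scene [(0.74, 212, 207), (0.63, 257, 187), (0.6, 248, 186), (0.35, 322, 191), (0.31, 241, 279)]
carton_loose top [(0.81, 267, 202), (0.8, 312, 185), (0.75, 308, 237)]
carton_middle scene [(0.83, 190, 176)]
carton_middle top [(0.81, 363, 195)]
carton_bottom scene [(0.86, 191, 184)]
carton_bottom top [(0.48, 358, 198)]
demo_door scene [(0.92, 167, 234)]
demo_door top [(0.84, 320, 128)]
rim_lock scene [(0.73, 239, 282), (0.56, 358, 247), (0.18, 190, 182)]
rim_lock top [(0.64, 224, 129)]
glass_knob scene [(0.68, 259, 208), (0.52, 274, 169)]
glass_knob top [(0.97, 305, 284)]
thumb_turn scene [(0.69, 323, 191)]
thumb_turn top [(0.83, 240, 284)]
scene (array([1.3562482 , 0.67400759, 0.9527851 ]), array([-0.58937812, -0.49876244, -0.63550725]))
top (array([0.47990807, 0.00188629, 1.31248108]), array([ 0.0892388 ,  0.02193827, -0.99576862]))
1.6 [0.17090272 0.46990343 0.23132732] [1.73516536e-01 9.84830955e-01 3.60908610e-05 1.37567768e-05]
```

```bash
python3 -c "
import cv2
a=cv2.imread('pics/scene1.png');cv2.imwrite('pics/s1c.png',cv2.resize(a[130:320,130:450],None,fx=2.5,fy=2.5,interpolation=cv2.INTER_CUBIC))
a=cv2.imread('pics/top1.png');cv2.imwrite('pics/t1c.png',cv2.resize(a[95:315,90:400],None,fx=2.5,fy=2.5,interpolation=cv2.INTER_CUBIC))"
```

```text
(no output)
```

View pics/s1c.png

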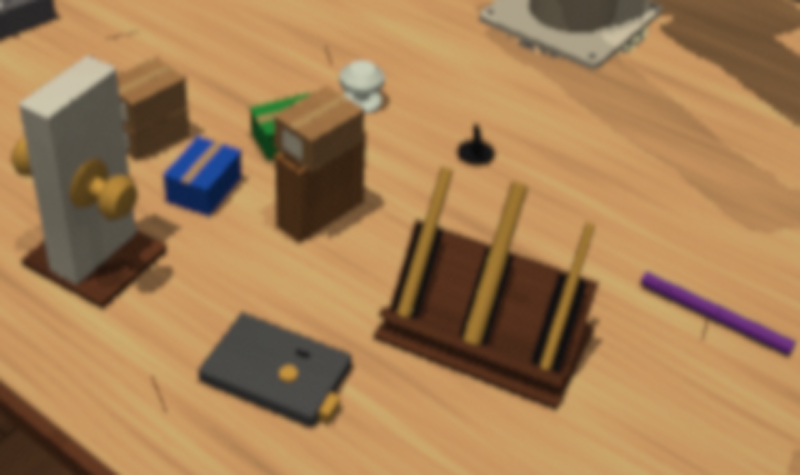

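View pics/t1c.png

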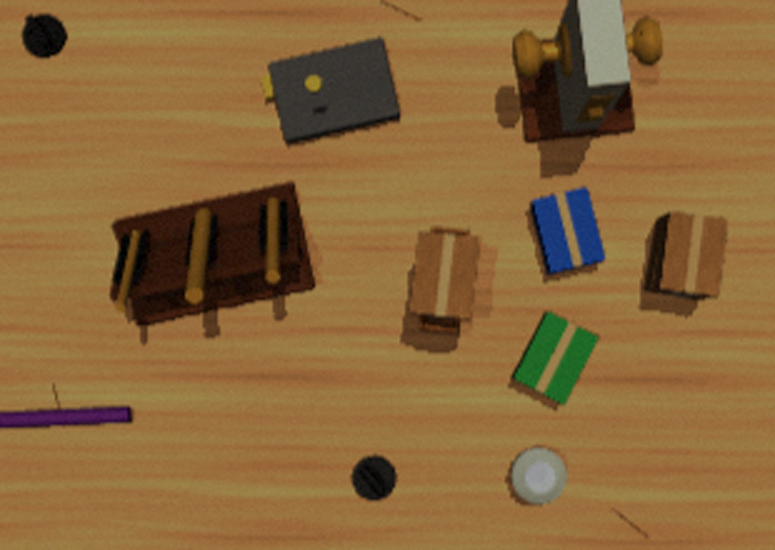

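The scene view shows the brown loose carton on the stand at scene (257,180), the pile half behind the door at (190,174), and three rods in the rack. From left to right these are medium (302,225), thick (327,232) and thin (356,247).

Things that could be mistaken for what I want:
- **Loose carton:** I choose the brown one on the stand at top (268,203). The others are blue (317,187), green (312,238) and the pile (366,196).
- **Thick rod:** I choose the brass one in the middle groove at top (170,197). The purple one is at (110,263).

Next I measure from the top view and move the wrist camera over the carton.

```bash
cat > b.py <<'E'
from h import *
C={n:snap(n) for n in ('scene','top')}
t=C['top'];s=C['scene']
cr=lambda p:(p[0]/2.5+90-.3,p[1]/2.5+95-.3)
sc=lambda p:(p[0]/2.5+130-.3,p[1]/2.5+130-.3)
def face(P,z):
    Q=np.array([atz(t,cr(p),z)[:2] for p in P]);print(Q.round(3).tolist(),'mid',Q.mean(0).round(4),'sides',[round(np.linalg.norm(Q[i]-Q[(i+1)%4]),3) for i in range(4)],'yaw',np.degrees(np.arctan2(*(Q[0]+Q[1]-Q[2]-Q[3])[::-1])).round(1))
print('loose');face([(418,229),(480,234),(474,320),(411,315)],.151)
print('pile');face([(668,212),(727,216),(717,298),(658,293)],.09)
for n,a,b in [('loose near-right scene corner',(364,117-17),None)]: pass
# rods tops: top view & scene
for n,a,b in [('thick',(194,296),(517,185)),('med',(273,276),(445,171)),('thin',(122,305),(588,227))]:
    p,e=tri([ray(t,cr(a)),ray(s,sc(b))]);print(n,'tip',p.round(4),np.round(e,4))
for n,a,b in [('thick',(204,212),(474,342)),('med',(273,202),(405,315)),('thin',(137,232),(547,367))]:
    p,e=tri([ray(t,cr(a)),ray(s,sc(b))]);print(n,'foot',p.round(4),np.round(e,4))
for n,a,b in [('knob',(538,475),(362,75)),('thumb',(374,477),(477,150)),('doortop',(600,45),(72,85))]:
    p,e=tri([ray(t,cr(a)),ray(s,sc(b))]);print(n,p.round(4),np.round(e,4))
c=bot.camera('wrist');print({k:np.round(v,4).tolist() for k,v in c.items() if k!='pixels'})
E
python3 b.py
```

```text
loose
[[0.598, 0.025], [0.593, -0.035], [0.51, -0.029], [0.514, 0.031]] mid [ 0.5539 -0.0018] sides [np.float64(0.06), np.float64(0.084), np.float64(0.061), np.float64(0.084)] yaw -4.0
pile
[[0.623, -0.228], [0.619, -0.288], [0.536, -0.277], [0.54, -0.217]] mid [ 0.5796 -0.2525] sides [np.float64(0.06), np.float64(0.084), np.float64(0.06), np.float64(0.083)] yaw -7.7
thick tip [0.5312 0.2382 0.1666] [0.0012 0.0012]
med tip [0.551  0.1648 0.1569] [0.0003 0.0003]
thin tip [0.5217 0.3136 0.1489] [0.0007 0.0007]
thick foot [0.6253 0.2608 0.0329] [0.0029 0.0029]
med foot [0.6377 0.1856 0.0299] [0.0014 0.0014]
thin foot [0.6036 0.3331 0.0306] [0.0027 0.0027]
knob [ 0.3525 -0.099   0.045 ] [0.0002 0.0002]
thumb [0.344  0.0747 0.0085] [0.0016 0.0016]
doortop [ 0.7619 -0.1437  0.2336] [0.0036 0.0036]
{'camera_matrix': [[297.3186, 0.0, 253.4193], [0.0, 297.3186, 192.8424], [0.0, 0.0, 1.0]], 'T_tool_cam': [[-0.0003, -0.9661, -0.2582, 0.0652], [1.0, -0.0002, -0.0002, 0.0006], [0.0001, -0.2582, 0.9661, -0.1434], [0.0, 0.0, 0.0, 1.0]]}
```

```bash
python3 -m creep '[0.19,-0.235,0.05,0.28,0.085, 0.19,-0.235,0.05,0.28,0.085, 0.38,-0.47,0.05,0.28,0.085, 0.38,-0.47,0.05,0.28,0.085, 0.38,-0.47,0.05,0.28,0.085, 0.38,-0.47,0.05,0.28,0.085, 0.38,-0.47,0.05,0.28,0.085, 0.38,-0.47,0.05,0.28,0.085, 0.38,-0.47,0.05,0.28,0.085, 0.38,-0.47,0.05,0.28,0.085]'; python3 -c "
from workcell import bot;o=bot.get_obs();print(o)"
```

```text
clock: 2.58
eef_pos: [0.4281, 0.1512, 0.2678]
tool_rot: [0.034, 0.999, 0.0, 0.0]
ft_force: [0.8, 0.6, -0.5]
grip_width: 0.0853
grasp_force: 0.0
{'clock': 2.5833, 'joint_pos': array([ 3.39451879e-01,  1.34910315e-01, -3.11928154e-02,  1.40382372e+00,
        1.48269802e-04,  4.08318164e-01]), 'joint_vel': array([-1.06088459,  0.29295273,  0.43025276,  0.12806241,  0.00505738,
       -1.05048653]), 'tau': array([  3.04057762, -34.87264752,  23.90041173,   0.25935061,
        -0.13210699,   0.85103486]), 'eef_pos': array([0.42811383, 0.1512234 , 0.2677934 ]), 'tool_rot': array([3.44263031e-02, 9.99407142e-01, 2.27793922e-04, 3.77625520e-04]), 'ft_force': array([ 0.80461157,  0.60336315, -0.54470742]), 'ft_torque': array([ 0.06273656, -0.08981587,  0.04787378]), 'grasp_force': 0.0, 'grip_width': 0.08533361075982099}
```

```bash
python3 -m creep '[0.12,-0.15,0.0,0,0.085, 0.12,-0.15,0.0,0,0.085, 0.12,-0.15,0.0,0,0.085, 0.12,-0.15,0.0,0,0.085, 0.12,-0.15,0.0,0,0.085, 0.12,-0.15,0.0,0,0.085, 0.12,-0.15,0.0,0,0.085]'; cat >> h.py <<'E'
from scipy.spatial.transform import Rotation as Ro
def wr():
    o=bot.get_obs();c=bot.camera('wrist');T=np.eye(4);T[:3,:3]=Ro.from_quat(o['tool_rot']).as_matrix();T[:3,3]=o['eef_pos']
    c['T']=T@np.array(c['T_tool_cam']);return c
def wray(c,px):
    K=c['camera_matrix'];v=np.array([(px[0]-K[0][2])/K[0][0],(px[1]-K[1][2])/K[1][1]]);r=np.linalg.norm(v)
    d=np.append(v/max(r,1e-9)*np.sin(r),np.cos(r));return c['T'][:3,3],c['T'][:3,:3]@d
def watz(c,px,z):
    o,d=wray(c,px);return o+d*(z-o[2])/d[2]
def wproj(c,p):
    q=c['T'][:3,:3].T@(np.array(p)-c['T'][:3,3]);K=c['camera_matrix'];n=np.hypot(q[0],q[1]);r=np.arctan2(n,q[2])
    return np.array([K[0][2]+K[0][0]*r*q[0]/n,K[1][2]+K[1][1]*r*q[1]/n])
E
python3 - <<'E'
from h import *
import pickle
c=wr();save(c,'w1.png');pickle.dump({k:c[k] for k in('T','camera_matrix')},open('w1.pkl','wb'))
a=c['pixels'][:,:,::-1]
cv2.imwrite('pics/w1c.png',cv2.resize(a,(800,600),interpolation=cv2.INTER_CUBIC))
for th in('carton_loose','carton_middle','stand'):
  print(th,[(round(r['score'],2),(np.array(r['centre'])*[800,600]).round()) for r in bot.place_of('wrist',th)])
for x,y in[(.04,.03),(.04,-.03),(-.04,-.03),(-.04,.03)]:
  print(wproj(c,[.554+x*.998+y*.07,-.002-x*.07+y*.998,.151])*800/512)
print(bot.get_obs()['eef_pos'])
E
```

```text
clock: 3.17
eef_pos: [0.5476, 0.0017, 0.2666]
tool_rot: [0.036, 0.999, 0.0, -0.001]
ft_force: [0.3, 0.3, -0.2]
grip_width: 0.0849
grasp_force: 0.0
carton_loose [(0.88, array([259., 325.])), (0.77, array([393., 287.])), (0.69, array([258., 182.]))]
carton_middle [(0.88, array([128., 320.])), (0.66, array([762., 271.])), (0.54, array([393., 224.]))]
stand [(0.26, array([623., 323.]))]
[439.24112381 369.16219711]
[340.42417405 369.22706958]
[335.72172682 237.2889117 ]
[442.40660052 236.92547905]
[0.54653621 0.00411984 0.2675791 ]
```

View pics/w1c.png

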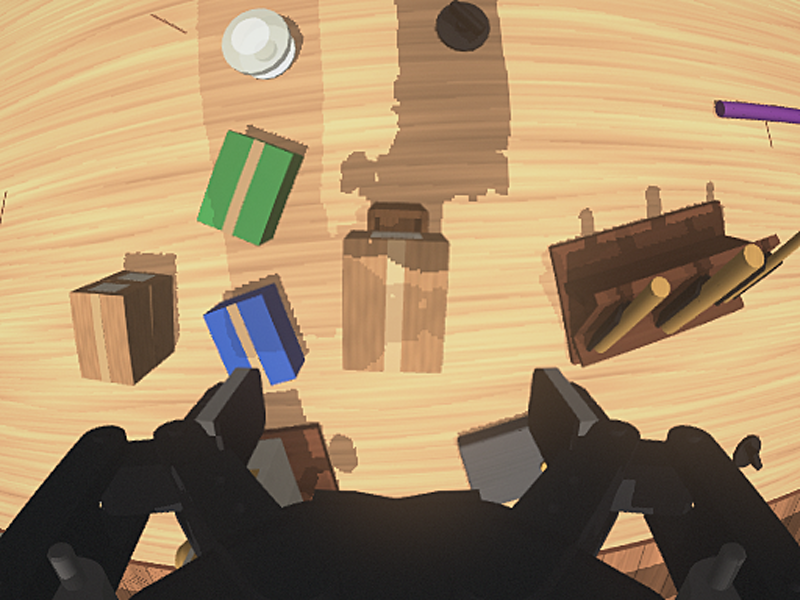

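The wrist view shows the brown carton across the stand at (395,303). The pile is at (103,338), the blue carton at (250,340) and the green one at (250,190), so my choice of carton holds. Next I fit the poses of the loose carton and the pile from both views.

```bash
cat > c.py <<'E'
from h import *
import pickle
from scipy.optimize import least_squares
w=pickle.load(open('w1.pkl','rb'));t=snap('top')
cr=lambda p:(p[0]/2.5+90-.3,p[1]/2.5+95-.3)
C=[(.04,.03),(.04,-.03),(-.04,-.03),(-.04,.03)]
def fit(T,W,x0):
    def f(v):
        r=[]
        for (a,b),p,q in zip(C,T,W):
            P=[v[0]+a*np.cos(v[2])-b*np.sin(v[2]),v[1]+a*np.sin(v[2])+b*np.cos(v[2]),v[3]]
            r+=list(proj(t,P)-cr(p));r+=list(wproj(w,P)-(np.array(q)+.5)/800*512+.5)
        return np.array(r)
    s=least_squares(f,x0);print(s.x.round(4),'yawdeg',np.degrees(s.x[2]).round(2));print(s.fun.reshape(4,4).round(1).tolist())
# order: (+x,+y),(+x,-y),(-x,-y),(-x,+y)
fit([(418,229),(480,234),(474,320),(411,315)],[(445,372),(343,371),(343,236),(449,237)],[.554,-.002,-.07,.15])
fit([(668,212),(727,216),(717,298),(658,293)],[(134,384),(82,378),(70,293),(122,295)],[.58,-.252,-.13,.09])
E
python3 c.py
```

```text
[ 0.5534  0.0008 -0.0837  0.1557] yawdeg -4.8
[[-0.9, 0.7, -0.7, -0.1], [-0.9, 0.9, 0.3, -0.2], [-1.4, -0.5, -1.4, 0.2], [-1.1, -0.7, 0.3, 0.4]]
[ 0.5816 -0.2523 -0.1144  0.0906] yawdeg -6.55
[[-0.4, -0.7, 0.5, 0.4], [-0.4, 0.5, -0.0, -0.2], [0.4, -1.1, -1.1, -1.1], [0.3, -2.0, 0.3, -0.8]]
```

```bash
python3 -m creep '[0.005,-0.002,-0.04,-0.012,0.085, 0.005,-0.002,-0.08,-0.012,0.085, 0.005,-0.002,-0.08,-0.012,0.085, 0.005,-0.002,-0.08,-0.012,0.085]'
```

```text
clock: 3.75
eef_pos: [0.5495, 0.002, 0.1856]
tool_rot: [0.04, 0.999, -0.0, -0.003]
ft_force: [-0.3, 0.3, 1.2]
grip_width: 0.085
grasp_force: 0.0
```

```bash
python3 -m creep '[0.004,-0.001,-0.035,-0.004,0.085, 0.004,-0.001,-0.07,-0.004,0.085, 0.004,-0.001,-0.07,-0.004,0.085, 0.004,-0.001,-0.07,-0.004,0.085, 0.004,-0.001,-0.07,-0.004,0.03, 0.004,-0.001,-0.07,-0.004,0.03, 0.004,-0.001,-0.07,-0.004,0.03, 0.004,-0.001,-0.07,-0.004,0.03, 0.004,-0.001,-0.07,-0.004,0.03, 0.004,-0.001,-0.07,-0.004,0.03]'
```

```text
clock: 4.58
eef_pos: [0.559, 0.0, 0.1214]
tool_rot: [0.042, 0.999, 0.0, 0.004]
ft_force: [0.0, -0.0, 7.3]
grip_width: 0.0594
grasp_force: 66.7
```

```bash
python3 -m creep '[0,0,0.03,0,0.03, 0,0,0.06,0,0.03, 0,-0.03,0.06,0,0.03, 0.01,-0.07,0.06,-0.03,0.03, 0.015,-0.11,0.06,-0.03,0.03, 0.02,-0.14,0.06,-0.03,0.03, 0.02,-0.14,0.06,-0.03,0.03, 0.02,-0.14,0.06,-0.03,0.03]'
python3 - <<'E'
from h import *
import pickle
c=wr();save(c,'w2.png');pickle.dump({k:c[k] for k in('T','camera_matrix')},open('w2.pkl','wb'))
a=c['pixels'][:,:,::-1]
cv2.imwrite('pics/w2c.png',cv2.resize(a[60:330,60:420],(800,600),interpolation=cv2.INTER_CUBIC));print(bot.get_obs()['eef_pos'])
E
```

```text
clock: 5.25
eef_pos: [0.5764, -0.1419, 0.178]
tool_rot: [0.059, 0.998, 0.0, 0.0]
ft_force: [0.3, 0.8, -3.7]
grip_width: 0.059
grasp_force: 66.5
[ 0.57612854 -0.14054197  0.1778737 ]
```

View pics/w2c.png

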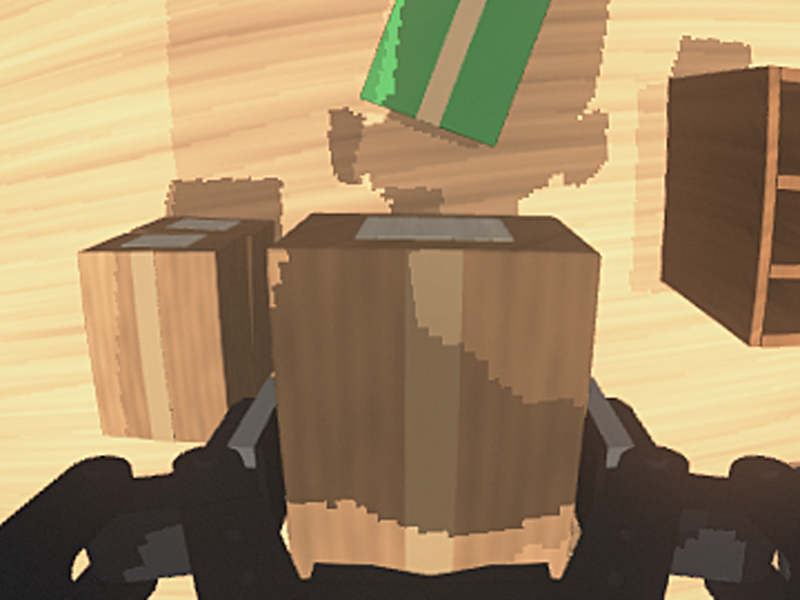

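The wrist view shows the carton held square, with its near top edge from (270,250) to (600,252). The pile top's corners are at (78,252), (218,250) and (103,435), and the stand is now open at right (715,200).

```bash
cat > d.py <<'E'
from h import *
import pickle
w=pickle.load(open('w2.pkl','rb'))
cr=lambda p:(p[0]/2.2222+60-.3,p[1]/2.2222+60-.3)
for z in(.205,.21):
  A=[watz(w,cr(p),z) for p in((270,250),(600,252))];d=A[1]-A[0];y=np.arctan2(d[1],d[0])-np.pi/2
  print('held',z,np.round(A,4).tolist(),np.linalg.norm(d).round(4),np.degrees(y).round(2),'centre',((A[0]+A[1])/2+.04*np.array([np.cos(y),np.sin(y),0])).round(4))
A=[watz(w,cr(p),.09) for p in((78,252),(218,250),(103,435))];d=A[1]-A[0];e=A[2]-A[0]
y=np.arctan2(d[1],d[0])-np.pi/2;y2=np.arctan2(e[1],e[0])
print('pile',np.round(A,4).tolist(),np.linalg.norm(d),np.linalg.norm(e),np.degrees([y,y2]).round(2),'centre',((A[1]+A[2])/2).round(4))
q=bot.get_obs()['tool_rot'];print(np.degrees(2*np.arctan2(q[1],q[0]))-180)
t=bot.camera('top')
for th in('cell_wide','cell_medium','cell_narrow'):print(th,[(round(r['score'],2),atz(t,np.array(r['centre'])*[512,384],.006).round(3)) for r in bot.place_of('top',th)])
save(t,'top2.png')
E
python3 d.py
```

```text
held 0.205 [[0.5306, -0.1655, 0.205], [0.5381, -0.1055, 0.205]] 0.0605 -7.14 centre [ 0.5741 -0.1405  0.205 ]
held 0.21 [[0.5298, -0.1641, 0.21], [0.537, -0.1067, 0.21]] 0.0579 -7.14 centre [ 0.5731 -0.1404  0.21  ]
pile [[0.5391, -0.2769, 0.09], [0.5467, -0.2168, 0.09], [0.6181, -0.2879, 0.09]] 0.060555013529810714 0.07974878280953192 [-7.16 -7.91] centre [ 0.5824 -0.2523  0.09  ]
-6.674881040044625
cell_wide [(0.67, array([0.585, 0.001, 0.006])), (0.63, array([ 0.522, -0.001,  0.006]))]
cell_medium [(0.63, array([0.553, 0.003, 0.006]))]
cell_narrow [(0.72, array([0.589, 0.005, 0.006]))]
```

```bash
python3 -m creep '[0.004,-0.04,0,-0.006,0.03, 0.008,-0.08,0,-0.006,0.03, 0.008,-0.112,0,-0.006,0.03, 0.008,-0.112,0,-0.006,0.03, 0.008,-0.112,-0.03,-0.006,0.03, 0.008,-0.112,-0.055,-0.006,0.03, 0.008,-0.112,-0.055,-0.006,0.03, 0.008,-0.112,-0.055,-0.006,0.03]'
```

```text
clock: 6.17
eef_pos: [0.5828, -0.2502, 0.1208]
tool_rot: [0.06, 0.998, 0.001, -0.002]
ft_force: [-0.3, -0.1, -2.6]
grip_width: 0.0589
grasp_force: 66.6
```

```bash
python3 -m creep '[0.001,-0.002,-0.007,0,0.03, 0.001,-0.002,-0.0135,0,0.03, 0.001,-0.002,-0.0135,0,0.03, 0.001,-0.002,-0.0135,0,0.03]'; python3 -m creep '[0,0,-0.001,0,0.03, 0,0,-0.002,0,0.03, 0,0,-0.002,0,0.03]'
```

```text
clock: 6.5
eef_pos: [0.5854, -0.2538, 0.1093]
tool_rot: [0.06, 0.998, -0.0, 0.0]
ft_force: [0.5, 0.1, -3.3]
grip_width: 0.059
grasp_force: 66.8
clock: 6.75
eef_pos: [0.5853, -0.254, 0.1071]
tool_rot: [0.06, 0.998, -0.0, 0.0]
ft_force: [0.1, -0.1, -3.7]
grip_width: 0.0592
grasp_force: 66.8
```

```bash
python3 -m creep '[-0.001,0.0015,-0.001,0,0.03, -0.001,0.0015,-0.002,0,0.03, -0.001,0.0015,-0.002,0,0.03]'; python3 -m creep '[0,0,-0.001,0,0.03, 0,0,-0.002,0,0.03, 0,0,-0.002,0,0.03]'
```

```text
clock: 7.0
eef_pos: [0.5842, -0.2523, 0.1055]
tool_rot: [0.06, 0.998, -0.0, 0.0]
ft_force: [-0.9, 1.3, 0.4]
grip_width: 0.0591
grasp_force: 67.4
clock: 7.25
eef_pos: [0.5844, -0.2524, 0.1055]
tool_rot: [0.06, 0.998, -0.0, 0.001]
ft_force: [-3.8, 1.8, 10.0]
grip_width: 0.0589
grasp_force: 68.4
```

```bash
python3 -m creep '[0,0,0.0015,0,0.03, 0,0,0.0015,0,0.075, 0,0,0.0015,0,0.085, 0,0,0.0015,0,0.085, 0,0,0.0015,0,0.085, 0,0,0.03,0,0.085, 0,0,0.07,0,0.085, 0,0.0,0.11,0,0.085, 0,0,0.12,0,0.085, 0,0,0.12,0,0.085]'; python3 -m creep '[0,0.04,0.02,0,0.05, 0,0.08,0.02,0,0.05, 0,0.12,0.02,0,0.05, 0,0.15,0.02,0,0.05, 0,0.15,0.02,0,0.05, 0,0.15,0.02,0,0.05, 0,0.15,0.02,0,0.05]'
python3 - <<'E'
from h import *
import pickle
c=wr();save(c,'w3.png');pickle.dump({k:c[k] for k in('T','camera_matrix')},open('w3.pkl','wb'))
a=c['pixels'][:,:,::-1]
cv2.imwrite('pics/w3c.png',cv2.resize(a,(800,600),interpolation=cv2.INTER_CUBIC));print(bot.get_obs()['eef_pos'])
for th in('cell_wide','cell_medium','cell_narrow'):print(th,[(round(r['score'],2),(np.array(r['centre'])*[800,600]).round(),watz(c,np.array(r['centre'])*[512,384],.006).round(4)) for r in bot.place_of('wrist',th)])
E
```

```text
clock: 8.08
eef_pos: [0.5868, -0.2536, 0.2283]
tool_rot: [0.06, 0.998, -0.002, 0.005]
ft_force: [0.3, -0.6, -0.1]
grip_width: 0.0852
grasp_force: 0.0
clock: 8.67
eef_pos: [0.5839, -0.1027, 0.2418]
tool_rot: [0.06, 0.998, -0.0, -0.001]
ft_force: [-0.2, 0.7, 0.1]
grip_width: 0.0499
grasp_force: 0.0
[ 0.583957   -0.10330852  0.24192516]
cell_wide [(0.93, array([512., 175.]), array([0.5243, 0.0011, 0.006 ]))]
cell_medium [(0.79, array([517., 220.]), array([0.5622, 0.0019, 0.006 ]))]
cell_narrow [(0.76, array([510., 249.]), array([ 0.586 , -0.0056,  0.006 ])), (0.6, array([217., 295.]), array([ 0.5943, -0.2636,  0.006 ]))]
```

View pics/w3c.png

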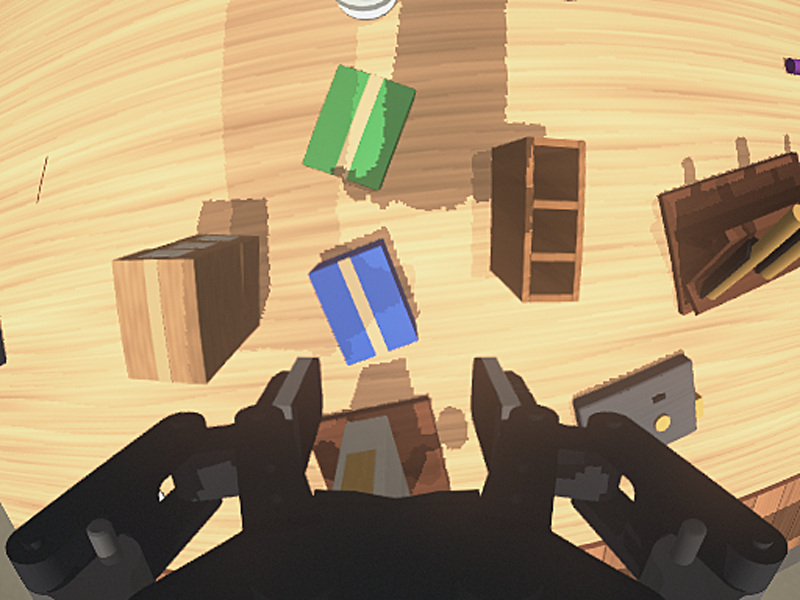

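The wrist view shows the three cartons as one straight prism around (190,310). The stand is empty, its rim corners at (528,137), (585,142), (578,300) and (524,299), and the wide cell lies at its −x end. Next I go over the rack.

```bash
python3 -m creep '[-0.01,0.04,0.04,0.318,0.05, -0.02,0.08,0.04,0.318,0.05, -0.03,0.12,0.04,0.318,0.05, -0.04,0.16,0.04,0.318,0.05, -0.05,0.20,0.04,0.318,0.05, -0.06,0.24,0.04,0.318,0.05, -0.07,0.28,0.04,0.318,0.05, -0.08,0.34,0.04,0.318,0.05, -0.08,0.34,0.04,0.318,0.05, -0.08,0.34,0.04,0.318,0.05]'; python3 -m creep '[0,0,0,0,0.05, 0,0,0,0,0.05]'
cat > e.py <<'E'
from h import *
import pickle
from scipy.optimize import least_squares
w=pickle.load(open('w3.pkl','rb'))
px=lambda q:(np.array(q)+.5)/800*512-.5
C=[(-.052,-.02),(-.052,.02),(.052,.02),(.052,-.02)];W=[(528,137),(585,142),(578,300),(524,299)]
C+=[(-.047,-.015),(-.047,.015),(-.013,.015),(-.013,-.015),(-.008,-.015),(.020,-.015),(.025,-.015),(.047,-.015),(.047,.015)];W+=[(534,147),(579,150),(577,201),(533,201),(533,208),(531,256),(530,263),(529,297),(573,296)]
W=W[:4]+W[4:11]
def f(v):
    r=[]
    for (a,b),q in zip(C,W):
        P=[v[0]+a*np.cos(v[2])-b*np.sin(v[2]),v[1]+a*np.sin(v[2])+b*np.cos(v[2]),v[3]];r+=list(wproj(w,P)-px(q))
    return r
s=least_squares(f,[.55,0,0,.106]);print('stand',s.x.round(4),np.degrees(s.x[2]),np.round(s.fun,1).tolist())
c=wr();save(c,'w4.png');pickle.dump({k:c[k] for k in('T','camera_matrix')},open('w4.pkl','wb'))
print(bot.get_obs()['eef_pos'],bot.get_obs()['tool_rot'])
cv2.imwrite('pics/w4c.png',cv2.resize(c['pixels'][:,:,::-1],(800,600),interpolation=cv2.INTER_CUBIC))
E
python3 e.py
```

```text
clock: 9.7
eef_pos: [0.5034, 0.242, 0.2824]
tool_rot: [-0.101, 0.995, 0.001, -0.0]
ft_force: [0.3, -0.3, -1.0]
grip_width: 0.0499
grasp_force: 0.0
clock: 9.87
eef_pos: [0.5046, 0.2366, 0.2826]
tool_rot: [-0.098, 0.995, -0.0, -0.0]
ft_force: [0.8, -0.3, -0.2]
grip_width: 0.05
grasp_force: 0.0
stand [ 0.5545  0.0029 -0.1087  0.1017] -6.227663684557878 [-1.1, 0.9, 0.3, 0.3, 0.4, 0.5, -1.3, 1.6, -0.0, -0.2, -0.4, -0.3, 0.3, 0.9, 0.3, -0.2, 0.2, 0.4, 0.5, -2.1, 0.9, -1.7]
[0.50469363 0.23614576 0.28273522] [-9.74355678e-02  9.95241792e-01 -2.76942286e-04 -8.92288748e-05]
```

View pics/w4c.png

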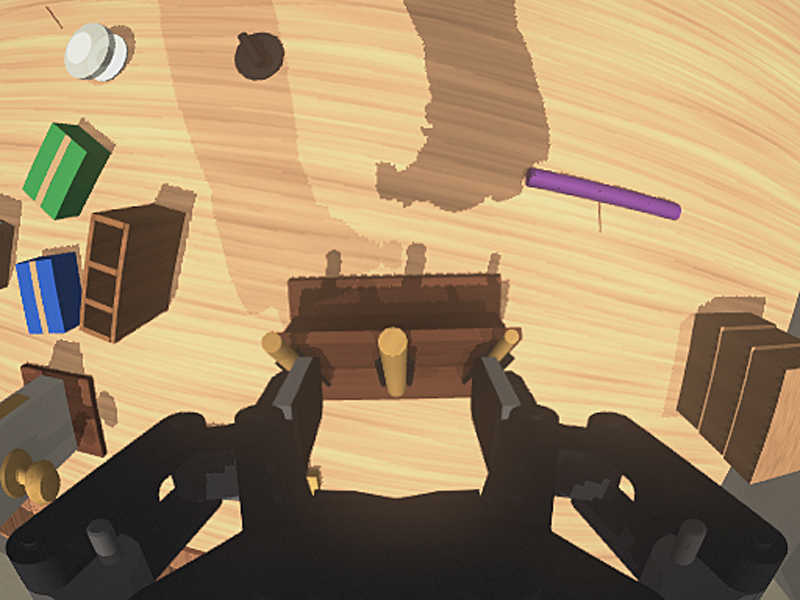

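The wrist view shows the rack with its rod tips: medium (272,343), thick (393,342) and thin (512,335). The purple rod at (603,195) is lying on the shelf. The stand is at (100,275).

```bash
cat > f.py <<'E'
from h import *
import pickle
from scipy.optimize import least_squares
w3=pickle.load(open('w3.pkl','rb'));w4=pickle.load(open('w4.pkl','rb'))
px=lambda q:(np.array(q)+.5)/800*512-.5
C=[(-.052,-.02),(-.052,.02),(.052,.02),(.052,-.02)];W=[(528,137),(585,142),(578,300),(524,299)];V=[(95,213),(130,218),(115,342),(82,332)]
def f(v):
    r=[]
    for (a,b),q,u in zip(C,W,V):
        P=[v[0]+a*np.cos(v[2])-b*np.sin(v[2]),v[1]+a*np.sin(v[2])+b*np.cos(v[2]),v[3]];r+=list(wproj(w3,P)-px(q));r+=list(wproj(w4,P)-px(u))
    return r
s=least_squares(f,[.55,0,0,.106]);print('stand',s.x.round(4),np.degrees(s.x[2]),np.round(s.fun,1).tolist())
for n,x in(('wide',-.03),('med',.006),('nar',.036)):print(n,(s.x[:2]+x*np.array([np.cos(s.x[2]),np.sin(s.x[2])])).round(4))
T={n:snap(n) for n in('top','scene')}
cr=lambda p:(p[0]/2.5+90-.3,p[1]/2.5+95-.3)
sc=lambda p:(p[0]/2.5+130-.3,p[1]/2.5+130-.3)
tips=[]
for n,a,b,q in [('thick',(194,296),(517,185),(393,342)),('med',(273,276),(445,171),(272,343)),('thin',(122,305),(588,227),(512,335))]:
    p,e=tri([ray(T['top'],cr(a)),ray(T['scene'],sc(b)),wray(w4,px(q))]);print(n,'tip',p.round(4),np.round(e,4))
    for z in (.155,.16,.165):print(watz(w4,px(q),z).round(4),end=' ')
    print()
print('foot thick',[watz(w4,px((398,393)),z).round(4) for z in (.025,.035)])
A=[watz(w4,px(q),.012) for q in((288,279),(500,275))];d=A[1]-A[0];print('edge',d,np.degrees(np.arctan2(-d[0],d[1])))
E
python3 f.py
```

```text
stand [ 0.5531  0.0024 -0.1019  0.1042] -5.837521124887549 [-1.4, -0.7, -1.0, -0.7, 0.4, -1.4, 1.1, 3.4, 1.1, -0.3, 1.3, 0.9, -0.9, 1.1, -0.4, -1.8]
wide [0.5233 0.0055]
med [0.5591 0.0018]
nar [ 0.5889 -0.0013]
thick tip [0.5322 0.2392 0.1679] [0.0017 0.0017 0.0018]
[0.5377 0.2415 0.155 ] [0.5359 0.2412 0.16  ] [0.5341 0.2409 0.165 ] 
med tip [0.5519 0.1656 0.1578] [0.0013 0.0006 0.0015]
[0.554  0.1663 0.155 ] [0.5519 0.1673 0.16  ] [0.5498 0.1684 0.165 ] 
thin tip [0.5214 0.3144 0.1491] [0.0016 0.0003 0.0018]
[0.519  0.3143 0.155 ] [0.5176 0.3126 0.16  ] [0.5161 0.3109 0.165 ] 
foot thick [array([0.6343, 0.2644, 0.025 ]), array([0.6295, 0.2634, 0.035 ])]
edge [-0.04194232  0.19193386  0.        ] 12.326775004711239
```

```bash
python3 -m creep '[0.03,-0.035,-0.02,0.022,0.05, 0.058,-0.067,-0.05,0.022,0.05, 0.058,-0.067,-0.07,0.022,0.05, 0.058,-0.067,-0.07,0.022,0.05, 0.058,-0.067,-0.07,0.022,0.05, 0.058,-0.067,-0.07,0.022,0.05]'
```

```text
clock: 10.52
eef_pos: [0.5624, 0.17, 0.2138]
tool_rot: [-0.109, 0.994, 0.0, 0.0]
ft_force: [-0.1, -0.1, 0.7]
grip_width: 0.0501
grasp_force: 0.0
```

```bash
python3 -m creep '[0.001,-0.001,-0.03,0,0.05, 0.001,-0.001,-0.06,0,0.05, 0.001,-0.001,-0.088,0,0.05, 0.001,-0.001,-0.09,0,0.05, 0.001,-0.001,-0.09,0,0.05]'; python3 -m creep '[0,0,0,0,0.03, 0,0,0,0,0.0, 0,0,0,0,0.0, 0,0,0,0,0.0, 0,0,0,0,0.0, 0,0,0,0,0.0]'
```

```text
clock: 10.93
eef_pos: [0.5624, 0.1702, 0.1232]
tool_rot: [-0.11, 0.994, -0.0, -0.001]
ft_force: [0.3, -0.3, 1.2]
grip_width: 0.0497
grasp_force: 0.0
clock: 11.43
eef_pos: [0.5648, 0.1694, 0.1256]
tool_rot: [-0.109, 0.994, -0.0, 0.002]
ft_force: [-1.1, -2.0, 6.5]
grip_width: 0.0119
grasp_force: 58.4
```

```bash
python3 -m creep '[0,0,0.02,0,0, 0,0,0.05,0,0, 0,0,0.08,0,0, 0,0,0.11,0,0, 0,0,0.14,0,0, 0,0,0.14,0,0, 0,0,0.14,0,0]'
python3 - <<'E'
from h import *
s=bot.camera('scene');a=s['pixels'][:,:,::-1][90:290,230:400]
b=wr()['pixels'][:,:,::-1][150:350,150:350]
cv2.imwrite('pics/g1.png',np.hstack([cv2.resize(a,(400,470)),cv2.resize(b,(400,470))]))
E
```

```text
clock: 12.02
eef_pos: [0.5644, 0.17, 0.2655]
tool_rot: [-0.109, 0.994, 0.001, 0.003]
ft_force: [-0.2, -0.4, -2.4]
grip_width: 0.0122
grasp_force: 59.3
```

View pics/g1.png

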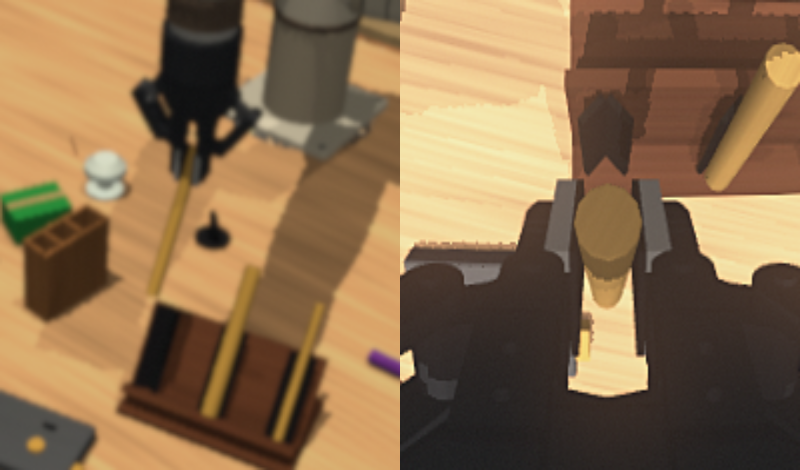

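Scene half: the medium rod is held and still leaning, with its tip at crop (192,147) and foot at (154,292). Wrist half: its end sits centred between the pads. I compute the tilt next.

```bash
cat > g.py <<'E'
from h import *
import sys
# usage: tip u v foot u v  (scene px)
v=list(map(float,sys.argv[1:]));c=snap('scene');o=bot.get_obs();R=Ro.from_quat(o['tool_rot']).as_matrix();n=R[:,1];T=o['eef_pos']
P=[]
for px in(v[:2],v[2:4]):
    q,d=ray(c,px);P.append(q+d*((T-q)@n)/(d@n))
a=P[0]-P[1];print('tip-TCP',(P[0]-T).round(4),'foot-TCP',(P[1]-T).round(4),'len',np.linalg.norm(a).round(4),'tilt',np.degrees(np.arccos(a[2]/np.linalg.norm(a))).round(1),'foot tool-x',((P[1]-T)@R[:,0]).round(4),'tcp',T,'yaw',np.degrees(np.arctan2(R[1,1],R[0,1]))-90)
E
python3 g.py 311.3 153 295.1 214
```

```text
tip-TCP [-0.0012 -0.0003  0.042 ] foot-TCP [ 0.0708  0.0158 -0.0903] len 0.1515 tilt 29.2 foot tool-x -0.0729 tcp [0.56222403 0.16932769 0.26107988] yaw 12.56222283231935
```

```bash
python3 -m creep '[-0.015,-0.035,0,-0.1,0, -0.03,-0.07,0,-0.2,0, -0.045,-0.1,0,-0.321,0, -0.06,-0.13,0,-0.321,0, -0.076,-0.16,-0.01,-0.321,0, -0.076,-0.16,-0.01,-0.321,0, -0.076,-0.16,-0.01,-0.321,0, -0.076,-0.16,-0.01,-0.321,0]'
python3 - <<'E'
from h import *
s=bot.camera('scene');t=bot.camera('top')
save(s,'s5.png');save(t,'t5.png');print(bot.get_obs()['eef_pos'])
a=s['pixels'][:,:,::-1][100:250,190:320];b=t['pixels'][:,:,::-1][140:290,200:330]
cv2.imwrite('pics/g2.png',np.hstack([cv2.resize(a,(390,450),interpolation=2),cv2.resize(b,(390,450),interpolation=2)]))
for n in('scene','top'):print([(round(r['score'],2),(np.array(r['centre'])*[512,384]).round()) for r in bot.place_of(n,'rod_medium')])
E
```

```text
clock: 12.83
eef_pos: [0.4869, 0.0096, 0.2519]
tool_rot: [0.051, 0.999, 0.0, -0.001]
ft_force: [0.2, -0.5, -2.2]
grip_width: 0.0119
grasp_force: 59.3
[0.48767083 0.01039555 0.25245489]
[(0.49, array([271., 147.]))]
[]
```

View pics/g2.png

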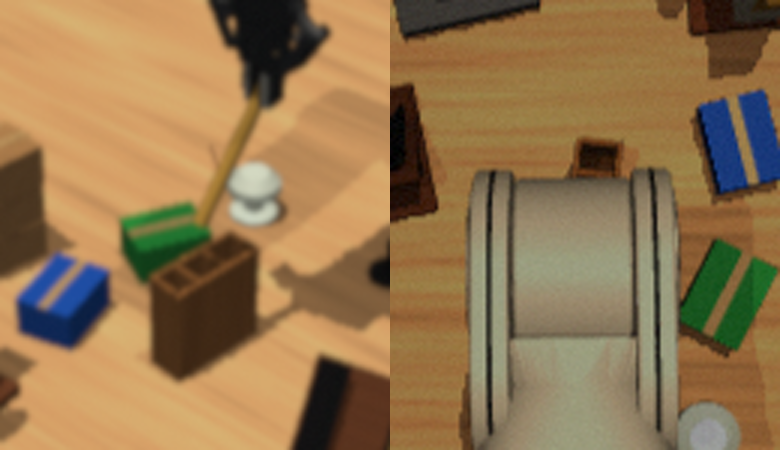

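Scene half: the leaning medium rod has its foot at crop (205,222), just above the stand mouth at (205,265). The arm hides the stand in the top view.

```bash
python3 g.py 277.0 132 258.2 174
python3 - <<'E'
from h import *
c=snap('scene');o=bot.get_obs();a=c['pixels'].astype(int)
for y in range(128,185,4):
  r=a[y,235:290];m=(r[:,0]-r[:,2]>60)&(r[:,0]<175)
  print(y,(np.where(m)[0]+235).tolist()[:12], r[::6].tolist()[:0])
for n,p in(('wide',[.5233,.0055,.106]),('med',[.5591,.0018,.106]),('nar',[.5889,-.0013,.106])):print(n,proj(c,p).round(1))
E
```

```text
tip-TCP [ 0.     -0.      0.0068] foot-TCP [ 0.0677 -0.0068 -0.0966] len 0.1238 tilt 33.3 foot tool-x -0.068 tcp [0.48770795 0.01050175 0.25271052] yaw -5.7337886971554894
128 [270, 285] []
132 [271, 274, 275, 284] []
136 [272, 273, 274, 275, 276, 277, 278, 279, 280] []
140 [270, 271, 272, 273, 274, 275] []
144 [268, 269, 270, 271, 272, 273] []
148 [267, 268, 269, 270, 271] []
152 [265, 266, 267, 268, 269] []
156 [263, 264, 265, 266] []
160 [261, 262, 263, 264] []
164 [260, 261, 262, 263, 264, 265, 283, 284] []
168 [244, 245, 246, 247, 254, 255, 258, 259, 260, 261, 262, 284] []
172 [254, 255, 256, 257, 258, 259, 260, 261, 284, 285] []
176 [260, 261, 265, 266, 267] []
180 [261, 262, 270, 271, 272, 273, 274] []
184 [254, 255, 258, 259, 270, 271, 272, 273, 276] []
wide [266.  183.2]
med [256.7 188.8]
nar [248.7 193.5]
```

```bash
python3 -m creep '[0.005,-0.002,-0.02,0,0, 0.005,-0.002,-0.04,0,0, 0.005,-0.002,-0.04,0,0]';  python3 -m creep '[0,0,-0.01,0,0, 0,0,-0.02,0,0, 0,0,-0.02,0,0, 0,0,-0.02,0,0]'
```

```text
clock: 13.38
eef_pos: [0.4901, 0.008, 0.2092]
tool_rot: [0.05, 0.999, -0.0, -0.003]
ft_force: [-0.8, 0.0, -2.7]
grip_width: 0.0123
grasp_force: 59.3
clock: 13.72
eef_pos: [0.4911, 0.0082, 0.1946]
tool_rot: [0.051, 0.999, 0.0, -0.0]
ft_force: [-7.1, 2.0, 9.1]
grip_width: 0.0119
grasp_force: 58.9
```

```bash
python3 -m creep '[0,0,0.012,0,0, -0.006,0.0005,0.012,0,0, -0.006,0.0005,0.012,0,0]';  python3 g.py 277.0 132 258.2 174 >/dev/null; python3 - <<'E'
from h import *
c=snap('scene');o=bot.get_obs();a=c['pixels'].astype(int);print(o['eef_pos'])
for y in range(144,206,3):
  r=a[y,235:290];m=(r[:,0]-r[:,2]>60)&(r[:,0]<175)
  print(y,(np.where(m)[0]+235).tolist()[:12])
T=o['eef_pos']
for d in(.064,.07,.076):print(d,proj(c,T+[d*.995,-d*.102,-.097]))
E
python3 -m creep '[0,0,-0.008,0,0, 0,0,-0.015,0,0, 0,0,-0.015,0,0]'
```

```text
clock: 13.97
eef_pos: [0.4861, 0.0083, 0.2057]
tool_rot: [0.051, 0.999, 0.0, 0.001]
ft_force: [0.2, 0.3, -1.7]
grip_width: 0.012
grasp_force: 58.7
[0.48598871 0.00814063 0.20474036]
144 [270, 283]
147 [271, 272, 273, 274, 283, 284]
150 [271, 272, 273, 274, 275, 280, 281, 282]
153 [270, 271, 272, 273, 274, 276]
156 [268, 269, 270, 271]
159 [267, 268, 269, 270]
162 [265, 266, 267, 268, 269]
165 [263, 264, 265, 266, 267, 283]
168 [244, 245, 246, 247, 254, 262, 263, 264, 265, 266, 284, 285]
171 [235, 255, 256, 257, 261, 262, 263, 264, 265, 285, 286]
174 [247, 258, 259, 260, 261, 262, 263, 264, 265, 269, 281, 282]
177 [235, 258, 259, 260, 261, 262, 263, 264, 265, 266, 267, 268]
180 [256, 257, 258, 259, 260, 261, 272, 273, 274]
183 [254, 255, 256, 257, 258, 259, 272, 273, 274, 275, 276]
186 [250, 251, 252, 253, 254, 255, 256, 257, 258, 267, 268, 269]
189 [245, 246, 247, 248, 249, 250, 251, 262, 263, 264, 265, 266]
192 [241, 242, 243, 252, 253, 254, 255, 256, 257, 258, 259, 260]
195 [235, 236, 237, 238, 239, 243, 244, 245, 246, 247, 251, 252]
198 [239, 240, 248, 249, 250, 251, 275, 283, 284, 285, 286, 287]
201 [239, 240, 275, 283, 284, 285, 286, 287, 288, 289]
204 [239, 240, 275, 276, 279, 280, 281, 282, 283, 284, 285, 286]
0.064 [258.83245756 186.64520668]
0.07 [257.26900974 187.58200186]
0.076 [255.69808982 188.52327421]
clock: 14.32
eef_pos: [0.4848, 0.008, 0.1873]
tool_rot: [0.051, 0.999, -0.0, -0.002]
ft_force: [0.1, -1.1, -1.8]
grip_width: 0.012
grasp_force: 58.5
```

```bash
python3 -m creep '[0.003,0.001,-0.005,0,0, 0.008,0.000,-0.005,0,0, 0.016,-0.001,-0.005,0,0, 0.02,-0.001,-0.005,0,0]'; python3 -m creep '[0.008,-0.001,0,0,0, 0.015,-0.0015,0,0,0, 0.015,-0.0015,0,0,0]'
```

```text
clock: 14.65
eef_pos: [0.5048, 0.0071, 0.1842]
tool_rot: [0.051, 0.999, 0.0, -0.002]
ft_force: [-7.1, 0.6, 4.2]
grip_width: 0.012
grasp_force: 59.3
clock: 14.9
eef_pos: [0.5221, 0.0057, 0.1843]
tool_rot: [0.051, 0.999, 0.0, -0.0]
ft_force: [-2.4, 1.6, -2.6]
grip_width: 0.0122
grasp_force: 59.0
```

```bash
python3 -m creep '[0.008,-0.001,0,0,0, 0.017,-0.002,0,0,0, 0.025,-0.0025,0,0,0, 0.034,-0.0035,0,0,0, 0.034,-0.0035,0,0,0, 0.034,-0.0035,0,0,0]'; python3 - <<'E'
from h import *
c=snap('scene');o=bot.get_obs();a=c['pixels'].astype(int);T=o['eef_pos'];print(T)
for y in range(144,198,4):
  r=a[y,225:290];m=(r[:,0]-r[:,2]>60)&(r[:,0]<185)
  print(y,(np.where(m)[0]+225).tolist()[:12])
print(proj(c,T),proj(c,T-[0,0,.078]))
E
```

```text
clock: 15.4
eef_pos: [0.5564, 0.0019, 0.1846]
tool_rot: [0.051, 0.999, -0.0, 0.001]
ft_force: [-0.4, 0.4, -2.0]
grip_width: 0.0119
grasp_force: 58.5
[0.5561591  0.00193364 0.18478172]
144 [244, 279, 280]
148 [246, 247, 248, 277, 278, 279]
152 [250, 274, 275, 285, 286]
156 [251, 281, 282]
160 [251, 284]
164 [252, 253, 265, 283, 284]
168 [244, 245, 246, 247, 254, 255, 256, 257, 261, 262, 263, 284]
172 [229, 230, 255, 256, 257, 258, 259, 260, 261, 262, 284, 285]
176 [229, 239, 256, 257, 258, 259, 260, 261, 262, 263, 264, 265]
180 [256, 257, 258, 259, 272, 273, 274]
184 [229, 230, 254, 255, 256, 257, 258, 276, 277]
188 [231, 232, 248, 249, 250, 254, 255, 256, 257, 258, 276]
192 [227, 230, 231, 232, 233, 234, 241, 242, 243, 253, 254, 255]
196 [227, 236, 237, 238, 239, 244, 245, 246, 247, 248, 250, 251]
[257.57152583 165.29263694] [257.40279328 188.08023367]
```

```bash
python3 -m creep '[0.004,0,-0.02,0,0, 0.004,0,-0.04,0,0, 0.004,0,-0.05,0,0, 0.004,0,-0.05,0,0]';  python3 -m creep '[0,0,0,0,0.02, 0,0,0,0,0.04, 0,0,0,0,0.05, 0,0,0,0,0.05, 0,0,0.03,0,0.05, 0,0,0.07,0,0.05, 0,0,0.1,0,0.05]'
```

```text
clock: 15.78
eef_pos: [0.5578, 0.002, 0.1324]
tool_rot: [0.051, 0.999, -0.0, -0.002]
ft_force: [-0.3, -0.3, -2.3]
grip_width: 0.0123
grasp_force: 58.5
clock: 16.37
eef_pos: [0.5596, 0.0021, 0.2378]
tool_rot: [0.051, 0.999, 0.0, 0.001]
ft_force: [1.4, 0.1, -0.2]
grip_width: 0.05
grasp_force: 0.0
```

```bash
python3 -m creep '[0,0.04,0.01,0.1,0.05, -0.004,0.08,0.01,0.2,0.05, -0.006,0.12,0.01,0.318,0.05, -0.01,0.16,0.01,0.318,0.05, -0.013,0.2,0.01,0.318,0.05, -0.013,0.241,0.0,0.318,0.05, -0.013,0.241,0,0.318,0.05, -0.013,0.241,0,0.318,0.05, -0.013,0.241,0,0.318,0.05]'; python3 - <<'E'
from h import *
c=wr();print(bot.get_obs()['eef_pos'],bot.get_obs()['tool_rot'])
for x in('rod_medium','rod_thick','rod_thin'):print(x,[(round(r['score'],2),(np.array(r['centre'])*[512,384]).round()) for r in bot.look_for('wrist',x)])
m=lambda L:np.array([.534,.2405,.165])
print('thick tip pred',wproj(c,[.534,.2405,.165]),'thin tip pred',wproj(c,[.5205,.314,.151]),'med in cell pred centre',wproj(c,[.5591,.0018,.135]))
save(c,'w6.png')
E
```

```text
clock: 17.12
eef_pos: [0.5462, 0.2432, 0.2352]
tool_rot: [-0.108, 0.994, -0.0, 0.0]
ft_force: [-0.7, -0.7, 0.2]
grip_width: 0.0497
grasp_force: 0.0
[0.54643302 0.24240029 0.23543538] [-1.07606522e-01  9.94193476e-01 -1.12605989e-04  3.95642532e-04]
rod_medium [(0.63, array([ 27., 149.]))]
rod_thick [(0.83, array([251., 202.])), (0.82, array([403.,  93.]))]
rod_thin [(0.85, array([334., 203.]))]
thick tip pred [252.82072058 186.65362418] thin tip pred [344.69650392 185.88768575] med in cell pred centre [ 22.88272944 155.91025912]
```

```bash
python3 -m creep '[0,0.0005,-0.035,0,0.05, 0,0.0005,-0.07,0,0.05, 0,0.0005,-0.105,0,0.05, 0,0.0005,-0.107,0,0.05, 0,0.0005,-0.107,0,0.03, 0,0.0005,-0.107,0,0, 0,0.0005,-0.107,0,0, 0,0.0005,-0.107,0,0, 0,0.0005,-0.107,0,0, 0,0.0005,-0.107,0,0]';  python3 -m creep '[0,0,0.02,0,0, 0,0,0.06,0,0, 0,0,0.1,0,0, 0,0,0.135,0,0, 0,0,0.135,0,0, 0,0,0.135,0,0]'; python3 - <<'E'
from h import *
c=snap('scene');o=bot.get_obs();a=c['pixels'].astype(int);T=o['eef_pos'];print(T)
for d in (.05,.07,.09):print(proj(c,T+[d*.976,d*.216,-.1]))
for y in range(150,232,5):
  r=a[y,280:370];m=(r[:,0]-r[:,2]>60)&(r[:,0]<175)
  print(y,(np.where(m)[0]+280).tolist()[:14])
E
```

```text
clock: 18.15
eef_pos: [0.5482, 0.2436, 0.1309]
tool_rot: [-0.108, 0.994, 0.0, 0.003]
ft_force: [-0.6, -3.9, 6.0]
grip_width: 0.0159
grasp_force: 59.1
clock: 18.65
eef_pos: [0.5474, 0.2445, 0.266]
tool_rot: [-0.108, 0.994, 0.001, 0.003]
ft_force: [-0.8, -0.0, -3.4]
grip_width: 0.0164
grasp_force: 59.7
[0.54612508 0.24391131 0.26318965]
[327.98809498 221.00557162]
[324.86411815 226.10988959]
[321.66475026 231.33739026]
150 [322]
155 [324, 340, 341, 345, 355, 357, 358]
160 [331, 342, 343, 344, 365]
165 [331, 341, 342, 343, 359, 368, 369]
170 [284, 285, 331, 340, 341, 342, 352, 368, 369]
175 [334, 336, 337, 338, 339, 340, 341, 349, 350, 367, 368, 369]
180 [318, 319, 321, 322, 335, 336, 337, 338, 339, 340, 341, 342, 365, 366]
185 [315, 316, 317, 318, 323, 324, 333, 334, 335, 336, 337, 338, 339, 340]
190 [311, 312, 332, 333, 334, 335, 336, 337, 338, 339, 363, 364, 365, 366]
195 [314, 315, 316, 325, 326, 331, 332, 334, 335, 336, 337, 362, 363, 364]
200 [329, 330, 333, 334, 335, 336, 363, 364, 365, 366, 367, 368, 369]
205 [328, 331, 332, 333, 334, 362, 363, 364, 365, 366, 367, 368, 369]
210 [326, 327, 329, 330, 331, 332, 362, 363, 364, 365, 366, 367, 368, 369]
215 [311, 312, 325, 326, 327, 328, 329, 330, 331, 362, 363, 364, 365, 366]
220 [294, 295, 303, 304, 305, 306, 307, 323, 324, 326, 327, 328, 329, 330]
225 [293, 315, 316, 317, 318, 319, 320, 321, 322, 323, 324, 325, 326, 327]
230 [292, 332, 333, 334, 335, 336, 354, 355, 356, 357, 358, 359, 360, 361]
```

```bash
python3 g.py 338.5 180 326.0 221; python3 -c "
from h import *
c=snap('scene');T=bot.get_obs()['eef_pos']
for t in(28,31,35):
  t=np.radians(t);d=.144*np.sin(t);print(proj(c,T+[d*.976,d*.216,.019-.144*np.cos(t)]))"
```

```text
tip-TCP [ 0.0091  0.002  -0.0031] foot-TCP [ 0.0644  0.0142 -0.0861] len 0.1005 tilt 34.3 foot tool-x -0.0662 tcp [0.54531581 0.24348664 0.26148738] yaw 12.40567975351702
[324.8690748  228.41179581]
[323.9817004 228.9706078]
[322.8534924  229.48043712]
```

```bash
python3 -m creep '[-0.015,-0.035,0.02,-0.1,0, -0.03,-0.07,0.02,-0.2,0, -0.045,-0.105,0.02,-0.318,0, -0.06,-0.14,0.02,-0.318,0, -0.075,-0.175,0.02,-0.318,0, -0.085,-0.21,0.02,-0.318,0, -0.093,-0.231,0.02,-0.318,0, -0.093,-0.231,0.02,-0.318,0, -0.093,-0.231,0.02,-0.318,0]';  python3 -m creep '[0,0,-0.02,0,0, 0,0,-0.045,0,0, 0,0,-0.045,0,0, 0,0,-0.045,0,0]'; python3 - <<'E'
from h import *
c=snap('scene');o=bot.get_obs();a=c['pixels'].astype(int);T=o['eef_pos'];print(T)
for d in (.065,.075,.085):print(proj(c,T+[d*.995,-d*.102,-.1]))
print('wide',proj(c,[.5233,.0055,.106]))
for y in range(130,190,4):
  r=a[y,250:300];m=(r[:,0]-r[:,2]>60)&(r[:,0]<175)
  print(y,(np.where(m)[0]+250).tolist()[:14])
save(c,'s7.png')
E
```

```text
clock: 19.55
eef_pos: [0.4518, 0.0116, 0.2813]
tool_rot: [0.052, 0.999, 0.0, -0.002]
ft_force: [-0.4, 0.2, -3.8]
grip_width: 0.0164
grasp_force: 59.7
clock: 19.88
eef_pos: [0.4517, 0.0134, 0.2359]
tool_rot: [0.05, 0.999, -0.0, -0.003]
ft_force: [0.4, 0.1, -2.6]
grip_width: 0.0164
grasp_force: 59.4
[0.45293667 0.01337666 0.23747208]
[267.81655527 173.50898879]
[265.23749726 175.02341026]
[262.63779082 176.54995648]
wide [265.96602391 183.21921252]
130 [279, 294]
134 [281, 282, 283, 284, 285, 292, 293]
138 [279, 280, 281, 282, 283, 284, 285, 286]
142 [278, 279, 280, 281, 282, 283, 284]
146 [276, 277, 278, 279, 280, 281, 282, 283]
150 [274, 275, 276, 277, 278, 279, 280, 281]
154 [273, 274, 275, 276, 277, 278, 279]
158 [270, 271, 272, 273, 274, 275]
162 [268, 269, 270, 271, 272, 273]
166 [266, 267, 268, 269, 270, 271, 283, 284]
170 [255, 266, 267, 268, 269, 285, 286]
174 [259, 260, 261, 262, 263, 264, 265, 266, 267, 268, 281, 282, 283]
178 [261, 262, 263, 264, 267, 268, 269, 270, 271]
182 [257, 258, 259, 260, 261, 262, 263, 274, 275, 276]
186 [250, 251, 252, 258, 259, 260, 261, 262, 270, 276, 287, 288, 289, 290]
```

```bash
python3 -m creep '[0,0,-0.02,0,0, 0,0,-0.03,0,0, 0,0,-0.03,0,0]';  python3 -m creep '[0,0,-0.008,0,0, 0,0,-0.016,0,0, 0,0,-0.018,0,0, 0,0,-0.018,0,0]'
```

```text
clock: 20.18
eef_pos: [0.4528, 0.0131, 0.2071]
tool_rot: [0.05, 0.999, 0.0, -0.001]
ft_force: [-0.9, 0.6, -4.0]
grip_width: 0.0163
grasp_force: 59.8
clock: 20.52
eef_pos: [0.4529, 0.0126, 0.1895]
tool_rot: [0.051, 0.999, -0.0, -0.0]
ft_force: [-0.9, 0.3, -3.5]
grip_width: 0.0165
grasp_force: 59.8
```

```bash
python3 -m creep '[0.01,-0.001,-0.003,0,0, 0.019,-0.002,-0.003,0,0, 0.027,-0.003,-0.003,0,0, 0.035,-0.0035,-0.003,0,0]';  python3 -m creep '[0.009,-0.001,0,0,0, 0.018,-0.002,0,0,0, 0.026,-0.0025,0,0,0, 0.034,-0.0035,0,0,0, 0.034,-0.0035,0,0,0, 0.034,-0.0035,0,0,0]'
```

```text
clock: 20.85
eef_pos: [0.4876, 0.009, 0.1868]
tool_rot: [0.051, 0.999, 0.0, -0.001]
ft_force: [-5.5, 1.7, 0.4]
grip_width: 0.0161
grasp_force: 62.2
clock: 21.35
eef_pos: [0.5238, 0.0053, 0.1868]
tool_rot: [0.051, 0.999, -0.0, 0.001]
ft_force: [-0.3, 0.0, -4.0]
grip_width: 0.0166
grasp_force: 65.5
```

```bash
python3 -m creep '[0.002,0,-0.02,0,0, 0.002,0,-0.04,0,0, 0.002,0,-0.045,0,0, 0.002,0,-0.045,0,0, 0.002,0,-0.045,0,0]';  python3 -m creep '[0,0,0,0,0.02, 0,0,0,0,0.04, 0,0,0,0,0.05, 0,0,0,0,0.05, 0,0,0.03,0,0.05, 0,0,0.07,0,0.05, 0,0,0.1,0,0.05]'
```

```text
clock: 21.77
eef_pos: [0.5249, 0.0055, 0.1424]
tool_rot: [0.051, 0.999, -0.0, 0.001]
ft_force: [-0.1, 0.4, -4.4]
grip_width: 0.0165
grasp_force: 65.7
clock: 22.35
eef_pos: [0.5244, 0.0056, 0.2445]
tool_rot: [0.051, 0.999, 0.0, 0.001]
ft_force: [1.1, 0.0, -0.6]
grip_width: 0.0499
grasp_force: 0.0
```

```bash
python3 -m creep '[0,0.04,0.01,0.1,0.05, 0,0.08,0.01,0.2,0.05, 0.002,0.12,0.01,0.318,0.05, 0.003,0.16,0.01,0.318,0.05, 0.004,0.2,0.01,0.318,0.05, 0.006,0.24,0.0,0.318,0.05, 0.006,0.28,-0.01,0.318,0.05, 0.006,0.311,-0.01,0.318,0.05, 0.006,0.311,-0.01,0.318,0.05, 0.006,0.311,-0.01,0.318,0.05]'; python3 -m creep '[0,0,0,0,0.04]'; python3 - <<'E'
from h import *
c=wr();print(bot.get_obs()['eef_pos'],bot.get_obs()['tool_rot'])
for x in('rod_thin',):print(x,[(round(r['score'],2),(np.array(r['centre'])*[512,384]).round(1)) for r in bot.look_for('wrist',x)])
tip=np.array([.5205,.3142,.151]);ax=np.array([-.56,-.124,.819])
print([wproj(c,tip-ax*s).round(1) for s in(0,.02,.04,.06,.15)])
save(c,'w8.png');a=c['pixels'].astype(int)
for y in range(180,250,6):
  r=a[y,220:300];m=(r[:,0]-r[:,2]>70)&(r[:,0]<250);print(y,(np.where(m)[0]+220).tolist()[:20])
E
```

```text
clock: 23.18
eef_pos: [0.5297, 0.3185, 0.2315]
tool_rot: [-0.11, 0.994, -0.0, 0.0]
ft_force: [0.4, -0.3, 0.2]
grip_width: 0.0501
grasp_force: 0.0
clock: 23.27
eef_pos: [0.5302, 0.3165, 0.2322]
tool_rot: [-0.108, 0.994, -0.0, 0.0]
ft_force: [0.2, -0.2, 0.9]
grip_width: 0.0406
grasp_force: 0.0
[0.53041989 0.31581314 0.23237628] [-1.07504180e-01  9.94204579e-01 -6.28677060e-05  3.20417863e-04]
rod_thin [(0.74, array([254.4, 203.8]))]
[array([252.7, 186.5]), array([252.8, 195.1]), array([252.8, 202.5]), array([252.9, 208.9]), array([253.1, 229.7])]
180 [274, 275, 276, 277, 278, 279, 280, 281, 282, 283, 284, 285, 286, 287, 288, 289, 290, 291, 292, 293]
186 [249, 250, 251, 252, 253, 254, 257, 258, 259, 274, 275, 276, 278, 279, 280, 281, 282, 283, 284, 285]
192 [249, 250, 251, 252, 253, 254, 255, 256, 257, 258, 259, 277, 278, 279, 280, 281, 282, 283, 284, 285]
198 [249, 250, 251, 252, 253, 254, 255, 256, 257, 258, 259, 276, 278, 279, 280, 281, 282, 283, 284, 285]
204 [249, 250, 251, 252, 253, 254, 255, 256, 257, 258, 259, 275, 276, 277, 278, 279, 280, 281, 282, 283]
210 [250, 251, 252, 253, 254, 255, 256, 257, 258, 275, 276, 277, 278, 279, 280, 281, 282, 283, 284, 285]
216 [250, 251, 252, 253, 254, 255, 256, 257, 258, 274, 275, 276, 277, 278, 279, 280, 281, 282, 283, 284]
222 [250, 251, 252, 253, 254, 255, 256, 257, 258, 269, 270, 273, 274, 275, 276, 277, 278, 279, 280, 281]
228 [240, 251, 252, 253, 254, 255, 256, 257, 267, 268, 270, 273, 275, 276, 277, 278, 279, 280, 281, 282]
234 [220, 221, 222, 223, 224, 226, 227, 228, 229, 230, 231, 232, 233, 234, 235, 236, 238, 239, 240, 241]
240 [234, 239, 241, 242, 244, 245, 247, 248, 249, 250, 251, 252, 253, 255, 256, 257, 258, 259, 260, 261]
246 [220, 221, 222, 223, 224, 225, 226, 227, 228, 229, 230, 231, 232, 233, 234, 235, 236, 237, 238, 239]
```

```bash
python3 -m creep '[0,0.001,-0.035,0,0.04, 0,0.001,-0.07,0,0.04, 0,0.001,-0.105,0,0.04, 0,0.001,-0.114,0,0.04, 0,0.001,-0.114,0,0.03, 0,0.001,-0.114,0,0, 0,0.001,-0.114,0,0, 0,0.001,-0.114,0,0, 0,0.001,-0.114,0,0, 0,0.001,-0.114,0,0]';  python3 -m creep '[0,0,0.02,0,0, 0,0,0.06,0,0, 0,0,0.1,0,0, 0,0,0.15,0,0, 0,0,0.165,0,0, 0,0,0.165,0,0]'; python3 - <<'E'
from h import *
c=snap('scene');o=bot.get_obs();a=c['pixels'].astype(int);T=o['eef_pos'];print(T)
for d in (.065,.075,.085):print(proj(c,T+[d*.976,d*.216,-.09]))
for y in range(165,250,5):
  r=a[y,320:390];m=(r[:,0]-r[:,2]>60)&(r[:,0]<175)
  print(y,(np.where(m)[0]+320).tolist()[:14])
E
```

```text
clock: 24.2
eef_pos: [0.532, 0.318, 0.1207]
tool_rot: [-0.108, 0.994, 0.001, 0.003]
ft_force: [0.8, -1.7, 6.1]
grip_width: 0.008
grasp_force: 59.0
clock: 24.7
eef_pos: [0.5324, 0.3194, 0.2912]
tool_rot: [-0.108, 0.994, 0.003, 0.006]
ft_force: [0.1, 0.9, 0.4]
grip_width: 0.008
grasp_force: 58.8
[0.53160038 0.31888069 0.28755123]
[358.42247596 225.2527294 ]
[356.97321629 227.9584697 ]
[355.50570353 230.6982882 ]
165 [367]
170 [366, 386, 387, 388, 389]
175 [368, 372, 373, 374, 384, 385, 386, 387, 388, 389]
180 [321, 322, 371, 372, 373, 374, 379, 380, 381, 382, 383, 384, 385, 386]
185 [323, 324, 369, 370, 371, 372, 379, 380, 381, 382, 383, 384, 385, 386]
190 [328, 367, 368, 369, 370, 371, 379, 380, 381, 382, 383, 384, 385, 386]
195 [326, 327, 366, 367, 368, 369, 379, 380, 381, 382, 383, 384, 385, 386]
200 [366, 367, 368, 380, 381, 382, 383, 384, 385, 386, 387, 388, 389]
205 [365, 366, 381, 382, 383, 384, 385, 386, 387, 388, 389]
210 [364, 365, 382, 383, 384, 385, 386, 387, 388, 389]
215 [362, 363, 383, 384, 385, 386, 387, 388, 389]
220 [320, 321, 322, 360, 361, 385, 386, 387, 388, 389]
225 [320, 321, 322, 323, 326, 327, 328, 329, 330, 331, 359, 360, 385, 386]
230 [332, 333, 334, 335, 384, 385, 386, 387, 388, 389]
235 [345, 346, 347, 348, 349, 384, 385, 386, 387, 388, 389]
240 [361, 362, 363, 381, 382, 383, 384]
245 [368, 376, 377, 378, 379, 380, 381, 382, 383, 384, 385]
```

```bash
python3 -m creep '[0.005,-0.04,0,0.12,0, 0.01,-0.08,0,0.24,0, 0.015,-0.12,0,0.36,0, 0.02,-0.16,0,0.48,0, 0.025,-0.2,0,0.6,0, 0.03,-0.24,0,0.72,0, 0.035,-0.28,0,0.84,0, 0.04,-0.32,0,0.96,0, 0.045,-0.355,0,1.08,0, 0.05,-0.387,0,1.2,0]'; python3 -m creep '[0,0,0,0.053,0, 0,0,0,0.053,0, 0,0,0,0.053,0]'; python3 - <<'E'
from h import *
c=snap('scene');o=bot.get_obs();a=c['pixels'].astype(int);T=o['eef_pos'];print(T)
R=Ro.from_quat(o['tool_rot']).as_matrix();f=-R[:,0];print('footdir',f.round(3),'cell rel',((np.array([.5889,-.0013,0])-T)@f).round(4),((np.array([.5889,-.0013,0])-T)@R[:,1]).round(4))
for d in (.06,.07,.08):print(proj(c,T+d*f+[0,0,-.0925]))
for y in range(110,185,4):
  r=a[y,200:280];m=(r[:,0]-r[:,2]>60)&(r[:,0]<175)
  print(y,(np.where(m)[0]+200).tolist()[:14])
save(c,'s9.png');cv2.imwrite('pics/g3.png',cv2.resize(c['pixels'][90:250,180:320,::-1],(525,600),interpolation=2))
E
```

```text
clock: 25.58
eef_pos: [0.5791, -0.07, 0.2812]
tool_rot: [-0.643, 0.766, 0.001, -0.001]
ft_force: [0.6, 0.5, -0.5]
grip_width: 0.0083
grasp_force: 58.8
clock: 25.83
eef_pos: [0.5794, -0.0683, 0.2813]
tool_rot: [-0.66, 0.752, 0.001, -0.001]
ft_force: [-0.5, 0.1, -0.1]
grip_width: 0.0081
grasp_force: 58.7
[ 0.57948819 -0.06758191  0.28169915]
footdir [0.128 0.992 0.001] cell rel 0.0668 -0.0015
[247.03858208 167.76105066]
[249.56650977 169.45797947]
[252.11732808 171.17027413]
110 [212, 213, 243, 244]
114 [216, 239]
118 [222, 238]
122 [224, 238]
126 [237]
130 [229, 234, 235, 236]
134 [234, 235, 236, 237]
138 [236, 237, 238, 239]
142 [237, 238, 239, 240]
146 [239, 240, 241]
150 [200, 201, 203, 204, 241, 242, 243]
154 [204, 242, 243, 244, 245, 261, 262]
158 [204, 244, 245, 246, 247]
162 [204, 245, 246, 247, 248, 249, 265, 270, 271, 272]
166 [204, 246, 247, 248, 249, 250, 251, 252, 253, 266, 267, 270, 271, 272]
170 [204, 235, 236, 237, 238, 255, 256, 266, 270, 271]
174 [205, 206, 228, 229, 247, 248, 259, 260, 261, 262, 263, 264, 265, 266]
178 [206, 207, 208, 209, 210, 229, 261, 262, 263, 264, 267, 268, 269, 270]
182 [206, 207, 211, 212, 213, 214, 215, 229, 259, 260, 261, 262, 263, 267]
```

View pics/g3.png

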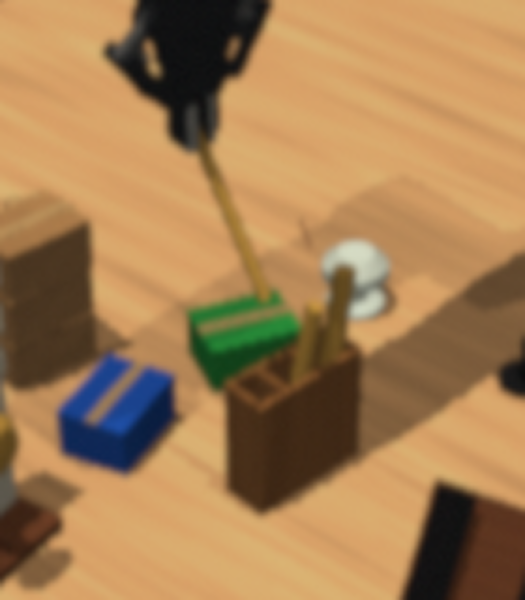

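The scene view shows the stack straight at (45,290) and the thick rod standing at (340,310). The medium rod is at (310,340), and the thin rod hangs with its foot at (265,295). I want to be sure which cell the medium rod is in, so I take a wrist view with the cells drawn over it.

```bash
python3 - <<'E'
from h import *
import pickle
c=wr();save(c,'w10.png');pickle.dump({k:c[k] for k in('T','camera_matrix')},open('w10.pkl','wb'))
a=c['pixels'][:,:,::-1].copy();th=-.1019
p0=wproj(c,[.5531,.0024,.13]);x0=int(np.clip(p0[0]-70,0,372));y0=int(np.clip(p0[1]-55,0,279))
b=cv2.resize(a[y0:y0+105,x0:x0+140],(800,600),interpolation=2);k=800/140
for lo,hi in((-.047,-.013),(-.008,.02),(.025,.047)):
    q=[]
    for u,v in((lo,-.015),(hi,-.015),(hi,.015),(lo,.015)):
        P=[.5531+u*np.cos(th)-v*np.sin(th),.0024+u*np.sin(th)+v*np.cos(th),.106];q.append((wproj(c,P)-[x0,y0]+.5)*k)
    cv2.polylines(b,[np.int32(q)],True,(255,0,255),1)
print(x0,y0,p0);cv2.imwrite('pics/w10c.png',b)
E
```

```text
215 183 [285.59583826 238.73985293]
```

View pics/w10c.png

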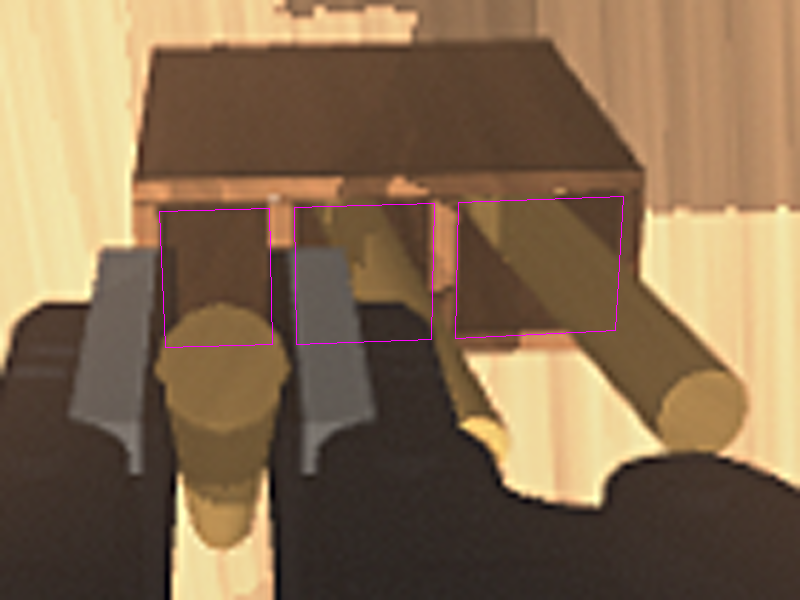

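The wrist view confirms that the medium rod is in the middle cell and the thick rod in the wide one. The thin rod, around (222,450), lines up with the narrow cell, centred at (217,275).

```bash
python3 -m creep '[0.0015,-0.001,-0.03,0.026,0, 0.0015,-0.001,-0.06,0.026,0, 0.0015,-0.001,-0.078,0.026,0, 0.0015,-0.001,-0.078,0.026,0]';  python3 -m creep '[0,0,-0.008,0,0, 0,0,-0.017,0,0, 0,0,-0.017,0,0]'
```

```text
clock: 26.27
eef_pos: [0.5784, -0.0672, 0.1998]
tool_rot: [-0.671, 0.742, 0.004, -0.003]
ft_force: [-1.3, -0.9, -1.7]
grip_width: 0.0084
grasp_force: 58.8
clock: 26.52
eef_pos: [0.5815, -0.0687, 0.1873]
tool_rot: [-0.67, 0.742, 0.0, -0.0]
ft_force: [-0.4, -0.9, -1.2]
grip_width: 0.0082
grasp_force: 58.8
```

```bash
python3 -m creep '[0.001,0.009,-0.003,0,0, 0.002,0.018,-0.003,0,0, 0.003,0.026,-0.003,0,0, 0.0035,0.034,-0.003,0,0]';  python3 -m creep '[0.001,0.009,0,0,0, 0.002,0.018,0,0,0, 0.003,0.026,0,0,0, 0.0035,0.032,0,0,0, 0.0035,0.032,0,0,0, 0.0035,0.032,0,0,0]'
```

```text
clock: 26.85
eef_pos: [0.5862, -0.037, 0.1869]
tool_rot: [-0.67, 0.743, -0.003, -0.0]
ft_force: [-0.3, -8.3, 3.6]
grip_width: 0.0082
grasp_force: 60.5
clock: 27.35
eef_pos: [0.5889, -0.0028, 0.1851]
tool_rot: [-0.67, 0.742, -0.0, 0.0]
ft_force: [0.9, -2.9, 1.5]
grip_width: 0.0083
grasp_force: 62.1
```

```bash
python3 -m creep '[0,0.001,-0.007,0,0, 0,0.001,-0.011,0,0, 0,0.001,-0.011,0,0, 0,0.001,-0.011,0,0]';  python3 -m creep '[0,0,0,0,0.02, 0,0,0,0,0.03, 0,0,0,0,0.03, 0,0,0,0,0.03, 0,0,0,0,0.03, 0,0,0.03,0,0.03, 0,0,0.07,0,0.03, 0,-0.0,0.1,0,0.03]'; python3 - <<'E'
from h import *
import pickle
c=wr();save(c,'w11.png');s=bot.camera('scene');save(s,'s11.png')
for n in('wrist','scene'):
  for x in('rod_thick','rod_medium','rod_thin'):print(n,x,[(round(r['score'],2),(np.array(r['centre'])*[512,384]).round(1)) for r in bot.look_for(n,x)])
for nm,p in(('thick',[.5233,.0055,.139]),('med',[.5591,.0018,.135]),('thin',[.5889,-.0015,.131])):print(nm,wproj(c,p).round(1),proj(s,p).round(1))
print('thin tip pred',proj(s,[.5889,-.0015,.156]))
a=s['pixels'].astype(int)
for y in range(165,200,3):
  r=a[y,230:285];m=(r[:,0]-r[:,2]>60)&(r[:,0]<175);print(y,(np.where(m)[0]+230).tolist()[:22])
E
```

```text
clock: 27.68
eef_pos: [0.5876, -0.0023, 0.1723]
tool_rot: [-0.67, 0.742, 0.001, -0.001]
ft_force: [-0.4, -1.8, -1.9]
grip_width: 0.0081
grasp_force: 62.2
clock: 28.35
eef_pos: [0.5884, -0.002, 0.276]
tool_rot: [-0.67, 0.742, -0.0, 0.0]
ft_force: [2.4, -0.8, 0.8]
grip_width: 0.03
grasp_force: 0.0
wrist rod_thick [(0.83, array([328.2, 179.2]))]
wrist rod_medium [(0.81, array([292.7, 187.6])), (0.68, array([409.1, 197.7])), (0.3, array([281.2, 160.3]))]
wrist rod_thin [(0.68, array([246. , 166.2]))]
scene rod_thick [(0.94, array([417.7, 254.6])), (0.52, array([268.9, 172.1]))]
scene rod_medium [(0.46, array([323.1, 190.1]))]
scene rod_thin [(0.64, array([242. , 186.3]))]
thick [320.2 183.5] [266.2 173.8]
med [283.6 182.4] [256.7 180.5]
thin [253.2 181.2] [248.6 186.4]
thin tip pred [248.56974074 179.04801444]
165 [266, 270, 271, 272, 283]
168 [245, 246, 247, 255, 270, 271, 272, 284]
171 [233, 234, 235, 255, 256, 261, 262, 263, 264, 265, 266, 269, 270, 271]
174 [247, 248, 259, 260, 261, 262, 263, 264, 265, 266, 267, 268, 269, 270, 281, 282, 283]
177 [230, 235, 238, 239, 240, 241, 262, 263, 264, 265, 266, 267, 268, 269, 270, 271, 272]
180 [240, 241, 261, 262, 263, 267, 268, 269, 270, 271, 272, 273, 274]
183 [230, 241, 242, 256, 257, 258, 259, 260, 261, 262, 267, 268, 269, 270, 275, 276]
186 [230, 231, 242, 243, 250, 251, 252, 260, 261, 267, 276]
189 [232, 233, 243, 244, 245, 246, 247, 248, 249, 250, 251, 260, 261, 276]
192 [234, 241, 242, 243, 244, 245, 252, 253, 275, 276]
195 [236, 237, 238, 239, 243, 244, 245, 246, 247, 275, 276]
198 [239, 240, 248, 249, 250, 275, 284]
```

```bash
python3 -m creep '[-0.02,0.03,0.02,0,0.03, -0.04,0.06,0.03,0,0.03, -0.06,0.09,0.03,0,0.03, -0.08,0.12,0.03,0,0.03, -0.1,0.15,0.03,0,0.03, -0.12,0.18,0.03,0,0.03, -0.14,0.21,0.03,0,0.03, -0.16,0.24,0.03,0,0.03, -0.18,0.27,0.03,0,0.03, -0.2,0.3,0.03,0,0.03]'; python3 - <<'E'
from h import *
s=bot.camera('scene');t=bot.camera('top');save(s,'s12.png');save(t,'t12.png')
for x in('rod_thick','rod_medium','rod_thin','carton_loose','carton_middle','carton_bottom','rim_lock','glass_knob','thumb_turn'):
  print(x,[[(round(r['score'],2),(np.array(r['centre'])*[512,384]).round(1).tolist()) for r in bot.place_of(n,x)] for n in('scene','top')])
# model test: rod foot on floor, tip free within cell, vs brass masks
def mask(c):
  a=c['pixels'].astype(int);return a
before=cv2.imread('pics/s7.png')[:,:,::-1].astype(int)
a=s['pixels'].astype(int);d=np.abs(a-before).sum(2)>60
ys,xs=np.where(d[165:200,228:252]);print('new thin px:')
for y in range(165,200,2):
  r=np.where(d[y,228:262])[0]+228
  print(y,r.tolist())
E
```

```text
clock: 29.58
eef_pos: [0.3869, 0.2986, 0.3027]
tool_rot: [-0.67, 0.742, 0.0, -0.001]
ft_force: [1.4, 0.1, -0.2]
grip_width: 0.0299
grasp_force: 0.0
rod_thick [[(0.73, [268.1, 187.7]), (0.66, [415.8, 251.8])], [(0.62, [112.7, 260.3]), (0.42, [319.2, 132.2]), (0.39, [265.0, 222.4])]]
rod_medium [[(0.69, [260.7, 192.4])], [(0.65, [226.3, 130.7]), (0.53, [263.2, 209.0])]]
rod_thin [[(0.59, [244.4, 200.2]), (0.33, [263.4, 209.9])], [(0.36, [269.3, 190.4])]]
carton_loose [[(0.95, [185.9, 164.2]), (0.68, [213.7, 208.0]), (0.63, [244.9, 188.3])], [(0.88, [310.0, 238.1]), (0.71, [312.6, 185.7]), (0.7, [366.7, 193.5]), (0.43, [266.7, 212.9])]]
carton_middle [[(0.57, [189.2, 170.1])], [(0.41, [362.6, 197.3])]]
carton_bottom [[(0.62, [191.4, 184.1])], [(0.69, [358.9, 196.2])]]
rim_lock [[(0.78, [238.3, 283.1])], [(0.63, [267.4, 219.8]), (0.62, [225.4, 132.0])]]
glass_knob [[(0.48, [274.6, 169.1])], [(0.97, [305.3, 283.9])]]
thumb_turn [[(0.68, [322.4, 192.3]), (0.25, [257.1, 212.9])], [(0.57, [366.3, 195.6])]]
new thin px:
165 []
167 []
169 []
171 []
173 []
175 []
177 [239, 240, 241, 242]
179 [239, 240, 241, 242]
181 [240, 241, 242]
183 [241, 242, 243]
185 [241, 242, 243, 244]
187 [242, 243, 244]
189 []
191 []
193 [245]
195 []
197 []
199 []
```

```bash
python3 - <<'E'
from h import *
s=bot.camera('scene');t=bot.camera('top')
for n,a,b in(('thick',(268.1,187.7),(265,222.4)),('med',(260.7,192.4),(263.2,209)),('thin',(244.4,200.2),(269.3,190.4))):
  p,e=tri([ray(s,a),ray(t,b)]);print(n,p.round(4),np.round(e,4))
# thin: physically possible leaning rods with foot on floor, best against visible axis pixels in scene
from itertools import product
th=-.1019;R2=np.array([[np.cos(th),-np.sin(th)],[np.sin(th),np.cos(th)]])
w=lambda u,v,z:np.append(np.array([.5531,.0024])+R2@[u,v],z)
obs=[(177,240.5),(181,241),(185,242.5),(187,243)]
def ends(fu,fv,mu,mv,zf):
  f=w(.036+fu,fv,zf);m=w(.036+mu,mv,.106);d=(m-f)/np.linalg.norm(m-f);return f,f+d*.15
for zf in(.006,.02,.035,.05):
  best=None
  for q in product(np.linspace(-.006,.006,5),np.linspace(-.01,.01,9),np.linspace(-.006,.006,5),np.linspace(-.01,.01,9)):
    f,tp=ends(*q,zf);T=proj(s,tp);M=proj(s,tp*.7+f*.3)
    e=np.hypot(*(T-[240.5,176.2]))+abs(np.interp(187,[T[1],M[1]],[T[0],M[0]])-243)
    if best is None or e<best[0]:best=(e,q,tp)
  print(zf,round(best[0],2),np.round(best[1],4),best[2].round(4),'top px',proj(t,best[2]).round(1))
a=t['pixels'].astype(int)
for y in range(170,236,3):
  r=a[y,252:285];print(y,''.join('B' if (p[0]-p[2]>45 and 80<p[0]<170 and p[1]>.68*p[0]) else ('d' if p.sum()<180 else '.') for p in r))
E
```

```text
thick [0.5124 0.0052 0.083 ] [0.0002 0.0002]
med [0.5472 0.0088 0.0893] [0.0017 0.0017]
thin [ 0.5962 -0.0073  0.0833] [0.0028 0.0028]
0.006 2.44 [ 0.     0.01   0.006 -0.01 ] [ 0.5957 -0.0214  0.1528] top px [276.2 187.2]
0.02 1.25 [-0.006  -0.0025  0.006  -0.01  ] [ 0.6019 -0.0181  0.168 ] top px [274.9 184. ]
0.035 3.87 [-0.006 -0.01   0.006 -0.01 ] [ 0.6068 -0.0131  0.1829] top px [273.  181.3]
0.05 6.02 [-0.006  -0.0075  0.006  -0.005 ] [ 0.6141 -0.0048  0.1965] top px [269.5 177.5]
170 BBBBBBBBBBBBBBBBBBBBBBBBBBBBBBBBB
173 BBBBBBBBBBBBBBBBBBBBBBBBBBBBBBBBB
176 BBBBBBBBBBBBBBBBBBBBBBBBBBBBBBBBB
179 BBBBBBBBBBBBBBBBBBBBBBBBBBBBBBBBB
182 BBBBBBBBBBBBBBBBBBBBBBBBBBBBBBBBB
185 BBBBBBBBBBBBBBBBBBBBBBBBBBBBBBBBB
188 BBBBBBBBBB.dddddddddddddBBBBBBBBB
191 BBBBBBBBB..dddddddddddddd.BB...B.
194 ..B.BBB.B..ddddddddddddd......BBB
197 BBBBBBBBd.d......dddddd...B.BBBBB
200 BBBBBBB...ddddddddddddd.BBBBBBBBB
203 BBBBBBB...dddddddddddd.......BBBB
206 BBBBBBBdBBBBBddddddddd...B...BBBB
209 BBBBBBB.BBBBBddddddddd..BB.B.BBBB
212 BBBBBBddddddddddddddd........BBBB
215 BBBBBBddddddddddddddd.......BBBBB
218 BBBBB...ddddddddddddd.......BBBB.
221 BBBB.d..ddBBBBBddddd.......BBBBBB
224 BBBB.ddddBBBBBBB.dddd......B.B.B.
227 ..B.dddddBBBBBBdddddd....BBBBBBBB
230 BBBB................BBBBBBBBBBBBB
233 BBB.B..........B..BBBBBBBBBBBBBBB
```

```bash
python3 -c "
from workcell import bot
print(bot.job_done())"
```

```text
the job is handed in; nothing more can be done
None
```

I handed the job in at about 30 s on the robot's clock: the carton is squarely on the pile and each rod is in its own cell. The closing pictures agree, except that whether the thin rod rests right on the floor was only loosely measurable; the lock, knob, thumb turn, pile and door showed no sign of being moved.

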